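Change over the treatment case

TASK

Change over the treatment case for the next client: lift its lid fully open until it rests back on its stop, post every empty squeeze bottle standing in the case through the neck of the glass return jar so that it drops wholly below the neck, and seat the fresh ampoule carton flat and square in the pocket of the case's black insert. Leave the lid open, and leave everything else on the worktop where it is.

Things in the scene. Friction and masses are not known exactly. Their poses are not given: they have to be found in the camera images.
- treatment_case: grey hinged treatment case, fixed in place for the job; base tray 160 (x) x 232 (y) x 36 mm high, walls 5 mm. Origin: centre of its underside; x points from the front (carrying bar) to the hinge at the back, y to its left, z up. The half at its -y side is a black insert, level with the tray walls, with the pocket; the +y half (y -18 to +111 mm, x -75 to +75 mm) is an open bay with its floor 5 mm above the worktop, where the empties stand. Bay walls are 36 mm high.
- case_lid (a joint): angle of the case's lid: 0 shut, 1.75 rad (100 degrees) fully open on its stop. The lid is a grey shell 160 x 232 x 62 mm deep, 0.35 kg, on a free hinge that runs along the back top edge of the tray: it balances near 1.1 rad, falls shut below about 0.9 rad and falls open to the stop past about 1.35 rad. When open it stands upright behind the hinge, reaching about 220 mm above the worktop (its bar 228 mm).
- lid_hinge (a point): middle of the lid's hinge line, fixed to the case: 80 mm behind (+x) the case's origin, 36 mm above the worktop; the line runs along the case's y; the lid's front rises as it opens.
- lid_bar (a point): middle of the lid's carrying bar: round steel, 8 mm thick, 90 mm long along the case's y, 35 mm out from the lid's front face. With the lid shut it lies 195 mm in front of the hinge line and 22 mm above it (58 mm above the worktop); it turns with the lid, and a round bar can turn between gripper pads.
- pocket (a point): centre of the floor of the rectangular pocket in the black insert: 62 mm to the -y side of the case's origin, 24 mm above the worktop. The pocket is 100 mm along the case's x by 65 mm along its y and 12 mm deep, with square edges; axes as the case's.
- return_jar: heavy clear-glass jar with a narrow neck, fixed in place; body 128 mm wide, 245 mm high overall. Origin: centre of its underside, z up. Neck: 46 mm clear inside, 54 mm outside at the rim, from 215 to 245 mm height; sloping shoulder from 185 to 215 mm; inside the floor is domed in the middle.
- jar_mouth (a point): centre of the jar's rim, 245 mm above its underside.
- refill_pack: small white carton of fresh ampoules, 95 (x) x 60 (y) x 24 mm, 0.08 to 0.17 kg, lying flat on the worktop at the start. Origin: centre of its underside. Either end may point forward in the pocket; seated, it stands 12 mm proud of the insert.
- amber_bottle: bystander: amber pipette bottle, 33 mm wide, 102 mm tall; origin at the centre of its underside.
- tape_roll: bystander: roll of white tape lying flat, 68 mm wide, 25 mm high; origin at the centre of its underside.
- mask_brush: bystander: flat brush lying along its y, 160 mm long, 23 mm wide, 11 mm high; origin under its middle.
- mixing_cup: bystander: small white cup, 64 mm wide, 61 mm high; origin at the centre of its underside.
- kitchen_timer: bystander: round teal wind-up timer, 69 mm wide, 52 mm high; origin at the centre of its underside.
- empty_0: empty small white squeeze bottle with a black nozzle cap (may be absent): round, body 34 mm in diameter and 61 mm tall, then a nozzle cap under 18 mm wide, 80 mm tall in all, 40 g; it stands upright in the case's bay at the start. Origin: centre of its underside, z towards the nozzle.
- empty_0_tip (a point): tip of the nozzle of empty_0, 80 mm from its underside along its axis.
- empty_1: empty small white squeeze bottle with a teal nozzle cap (may be absent): round, body 32 mm in diameter and 57 mm tall, then a nozzle cap under 18 mm wide, 74 mm tall in all, 40 g; it stands upright in the case's bay at the start. Origin: centre of its underside, z towards the nozzle.
- empty_1_tip (a point): tip of the nozzle of empty_1, 74 mm from its underside along its axis.
- empty_2: empty small white squeeze bottle with a blue nozzle cap (may be absent): round, body 34 mm in diameter and 65 mm tall, then a nozzle cap under 18 mm wide, 86 mm tall in all, 40 g; it stands upright in the case's bay at the start. Origin: centre of its underside, z towards the nozzle.
- empty_2_tip (a point): tip of the nozzle of empty_2, 86 mm from its underside along its axis.
- empty_3: empty small white squeeze bottle with a white nozzle cap (may be absent): round, body 32 mm in diameter and 63 mm tall, then a nozzle cap under 18 mm wide, 82 mm tall in all, 40 g; it stands upright in the case's bay at the start. Origin: centre of its underside, z towards the nozzle.
- empty_3_tip (a point): tip of the nozzle of empty_3, 82 mm from its underside along its axis.

How it is judged:
On the way:
1. the case's lid is fully open, at its stop (value of joint case_lid above 1.68 rad), for 0.3 s.
At the end, for the whole second after the job is handed in: Lid open on its stop (over 1.68 rad); every empty present is in the jar, underside and tip under 210 mm above the jar's underside; carton in the pocket: within 3 mm of its floor, 6 mm of its centre, tilt under 0.04 rad, square to the case within 0.08 rad; all at rest (value of joint case_lid above 1.68 rad and horizontal distance between each of empty_0, empty_1, empty_2, empty_3 and return_jar below 0.064 m and z of each of empty_0, empty_0_tip, empty_1, empty_1_tip, empty_2, empty_2_tip, empty_3, empty_3_tip in the frame of return_jar below 0.21 m and linear speed of each of empty_0, empty_1, empty_2, empty_3 below 0.05 m/s and horizontal distance between refill_pack and pocket below 0.006 m and z of refill_pack in the frame of pocket between -0.003 and 0.003 m and angle between refill_pack's own z axis and vertical below 0.04 rad and angle between the x axis of refill_pack and the x axis of treatment_case, either way round below 0.08 rad and linear speed of refill_pack below 0.02 m/s); the robot touches nothing.
It fails at once if amber bottle is pushed more than 4 cm from its place or knocked over (distance of amber_bottle from where it was at the start of the episode above 0.04 m or angle between amber_bottle's own z axis and vertical above 0.6 rad).
It fails at once if tape roll is pushed more than 4 cm from its place or knocked over (distance of tape_roll from where it was at the start of the episode above 0.04 m or angle between tape_roll's own z axis and vertical above 0.6 rad).
It fails at once if mask brush is pushed more than 4 cm from its place or knocked over (distance of mask_brush from where it was at the start of the episode above 0.04 m or angle between mask_brush's own z axis and vertical above 0.6 rad).
It fails at once if mixing cup is pushed more than 4 cm from its place or knocked over (distance of mixing_cup from where it was at the start of the episode above 0.04 m or angle between mixing_cup's own z axis and vertical above 0.6 rad).
It fails at once if kitchen timer is pushed more than 4 cm from its place or knocked over (distance of kitchen_timer from where it was at the start of the episode above 0.04 m or angle between kitchen_timer's own z axis and vertical above 0.6 rad).
Of empty_0, empty_1, empty_2, empty_3 only 2 to 4 are there at a start; the rules pass over those that are not, and their reading is None.
At some moment in a run one of refill_pack may be knocked a few centimetres aside while the robot is not near it.
It also fails if it takes over 210 s, if anything falls off the work surface, if the arm or the gripper's body presses on something with over 40 N, if the wrist force passes 120 N, or if a joint passes its speed limit or range.

ROBOT

A 6-joint arm with a two-finger parallel gripper is mounted at the origin on a cart in front of the work surface, level with it; the furniture and walls round the work are solid. World frame = base frame: x ahead of the robot, y to its left, z up, the work surface at z = 0. Lengths are in m, angles in rad, forces in N, time in s.
With the tool pointing down it reaches from about 0.375 to 0.9 m from the base axis. Payload 3.1 kg.
Tool frame: the origin (TCP) lies at the very end of the fingers, on their centre line; the grasp point (between the pads) lies 19 mm behind it; x points along the fingers, y is the direction in which the jaws open and shut, and the axes are right-handed (so a half turn about x gives the same grasp; the last joint's range is limited). The gripper opens to 85 mm and grips with 20 to 120 N. Pads are 22 mm wide; open, the fingers measure 114 mm over their backs; the gripper's body (76 mm by 85 mm) begins 54 mm behind the grasp point. The pads swing forward as they close: fully open they stand 13 mm farther back than shut.
Start: joints at [-1.345, 0.527, 1.433, -0, 1.181, -0.178], TCP at [0.246, -0.575, 0.231] pointing down, gripper open.
Joint ranges: [-3.08, 3.08], [-0.75, 2.2], [0.22, 2.44], [-1.43, 4.57], [0, 2.65], [-2.85, 2.85]. Speed limits (rad/s): [2.79, 2.79, 3.14, 3.14, 3.14, 3.14].

INTERFACE

Orientations are given as a unit quaternion [x, y, z, w].
In Python, from station import manip gives the robot as it stands.
- The arm moves only by the shell command python3 -m jog 'ROWS' [FORCE]. ROWS is a JSON object of lists of equal length, an entry for each row: "linear": the shift along the tool's x, y, z in cm, a list of three; "twist": the turn about the tool's x in rad; "claw": the opening, from -1 (shut) to 1 (fully open). A call has 1 to 20 rows; each row is the pose to reach, as a shift and turn from the pose commanded when the call began, along the tool's axes at that moment; what a row does not reach only later rows make up. A row lasts 1/12 s, in which the tool goes at most 41.7 mm and 7.16 degrees, less where a joint would pass 70% of its speed; a pose out of reach is approached as far as the arm can. A call with a gripper value outside its range is refused whole. The fingers move at their own pace and stop on an object; FORCE is the grip in N (left out, the last holds). Time passes only in rows, so rows that repeat a pose let the fingers close. It gives the time, the measured TCP pose, the force and the opening at its end, in the units of the state.
- manip.sense(): the state, without advancing time (a new reading comes with each control period).
- manip.snapshot(name): name is "scene" or "top" or "wrist"; returns a dict with "pixels" (384x512x3 uint8, red, green, blue), "camera_matrix" (3x3 intrinsics, pixels), "R" (3x3) and "t" (3): a world point X has camera coordinates R X + t. Camera axes: x right, y down, z forward; pixel columns grow to the right and rows downward; lengths in m; the calibration is good to about 2 mm. A picture is of the moment at which its call begins. There is no depth.
- manip.sign_off(): hands the job in, once; it reports no verdict.
The state is a dict: "t": time; "q": joint angles; "qd": joint speeds; "tau": joint torques, N m; "tcp_pos": TCP position; "tool_rot": TCP orientation; "force": force on the tool from outside, world axes, zero at the start; "ft_torque": the same for the moment, N m; "finger_gap": opening from 0.0 (shut) to 1.0 (fully open).
Only numpy, scipy, OpenCV 4.12 (cv2) and the standard library are available. Lean on these libraries where they do the work, as an engineer would, in place of code of your own. Each camera call takes 0.05 s, during which the arm holds its last target.

## Working session

There is one attempt and no reset: what is moved stays moved. The work goes in short steps, Python scripts to look and compute and a shell command to move; the robot and the scene stay as the last step left them, time stands still between calls to the robot, and variables do not carry over. Pictures are saved under pics/ and viewed, and the job is handed in when it is done.

```bash
ls -la; mkdir -p pics; python3 - <<'E'
from station import manip
import cv2
s=manip.sense();print(s)
for n in("scene","top","wrist"):
    d=manip.snapshot(n);cv2.imwrite(f"pics/a_{n}.png",d["pixels"][:,:,::-1]);print(n,d["camera_matrix"],d["R"],d["t"])
E
```

```text
total 12
drwxr-xr-x  3 agent agent 4096 Dec  7 02:17 .
drwxr-xr-x 23 root  root  4096 Dec  7 02:17 ..
drwxr-xr-x  2 agent agent 4096 Dec  7 02:17 pics
{'t': 0.0, 'q': array([-1.34546484e+00,  5.28460732e-01,  1.43392410e+00, -1.01659384e-05,
        1.18136237e+00, -1.78497418e-01]), 'qd': array([-1.02182396e-03, -9.25854499e-05,  7.02967261e-04,  2.41576696e-04,
       -9.29042907e-04,  1.09927015e-03]), 'tau': array([ 1.14397491e-03, -4.42340362e+01, -1.78024757e+01, -2.37701415e-04,
        8.57245177e-03, -1.21282866e-05]), 'tcp_pos': array([ 0.24545195, -0.57400546,  0.23033001]), 'tool_rot': array([-0.69271968, -0.14256963,  0.69276199, -0.14104671]), 'force': array([ 0.0385989 ,  0.38126961, -0.08799188]), 'ft_torque': array([0.01483059, 0.00219232, 0.03087932]), 'finger_gap': 1.0042291293586514}
scene [[418.20537764   0.         255.76677674]
 [  0.         418.20537764 193.11294162]
 [  0.           0.           1.        ]] [[ 7.53563407e-01 -6.57375052e-01  4.82583078e-04]
 [-3.26677694e-01 -3.75114633e-01 -8.67508326e-01]
 [ 5.70459355e-01  6.53564881e-01 -4.97422427e-01]] [-0.42930554  0.2949901   1.15459733]
top [[372.20554231   0.         254.8143418 ]
 [  0.         372.20554231 190.92170274]
 [  0.           0.           1.        ]] [[-0.02088222 -0.99938118 -0.02830537]
 [-0.99413153  0.02376162 -0.10553616]
 [ 0.10614343  0.02593543 -0.99401254]] [-0.01243667  0.55470523  1.2031834 ]
wrist [[280.69359878   0.         255.88126456]
 [  0.         280.69359878 189.38079941]
 [  0.           0.           1.        ]] [[ 0.39327887 -0.91941772 -0.00167088]
 [-0.88321876 -0.37829853  0.27715491]
 [-0.25545322 -0.10752342 -0.9608238 ]] [-0.6244942  -0.03728928  0.37932595]
```

View pics/a_scene.png

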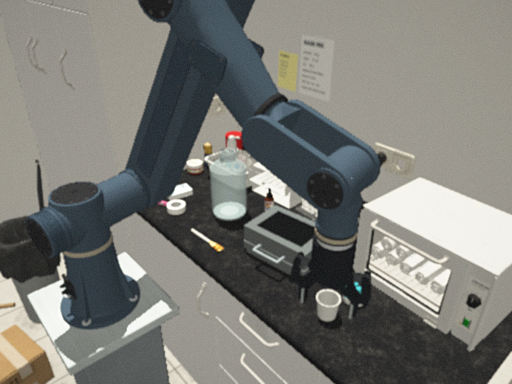

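View pics/a_top.png

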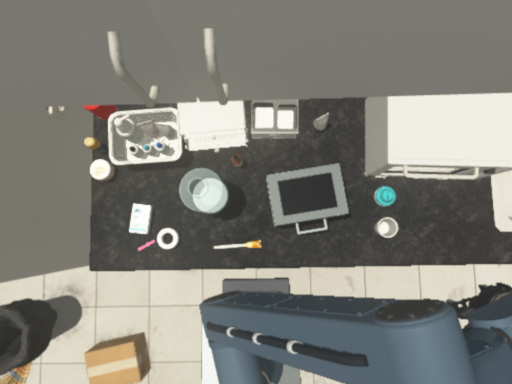

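View pics/a_wrist.png

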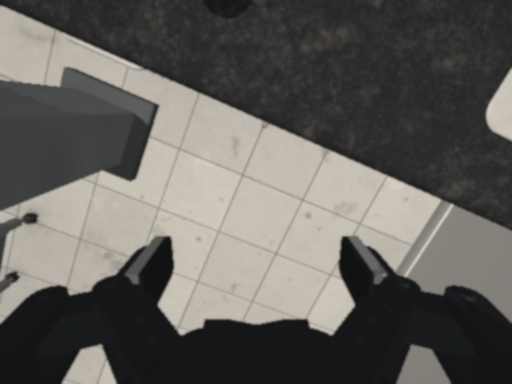

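The top view shows the case at (307,195) with its bar at (312,227). The jar is at (205,190), carton (140,218), timer (385,196), cup (387,228), tape (168,238), brush (237,245) and amber bottle (237,160). Next I measure.

```bash
cat > h.py <<'E'
import numpy as np,cv2
from station import manip
from scipy.spatial.transform import Rotation as Rn
def snap(n,f=None):
    d=manip.snapshot(n)
    if f: cv2.imwrite("pics/"+f,d["pixels"][:,:,::-1])
    return d
def ray(d,uv):
    K=d["camera_matrix"];R=np.array(d["R"]);t=np.array(d["t"])
    v=R.T@np.linalg.solve(K,[uv[0],uv[1],1.]);return -R.T@t,v
def onz(d,uv,z):
    c,v=ray(d,uv);return c+v*(z-c[2])/v[2]
def proj(d,X):
    p=d["camera_matrix"]@(np.array(d["R"])@np.array(X,float)+d["t"]);return p[:2]/p[2]
def tri(obs):
    A=np.zeros((3,3));b=np.zeros(3)
    for d,uv in obs:
        c,v=ray(d,uv);v=v/np.linalg.norm(v);P=np.eye(3)-np.outer(v,v);A+=P;b+=P@c
    return np.linalg.solve(A,b)
def crop(d,f,x0,y0,x1,y1,s):
    im=cv2.resize(d["pixels"][y0:y1,x0:x1],None,fx=s,fy=s,interpolation=cv2.INTER_CUBIC);cv2.imwrite("pics/"+f,im[:,:,::-1])
E
python3 - <<'E'
from h import *
d=snap("top");crop(d,"b1.png",250,140,410,260,5);crop(d,"b2.png",110,140,270,260,5)
E
```

```text
(no output)
```

View pics/b1.png

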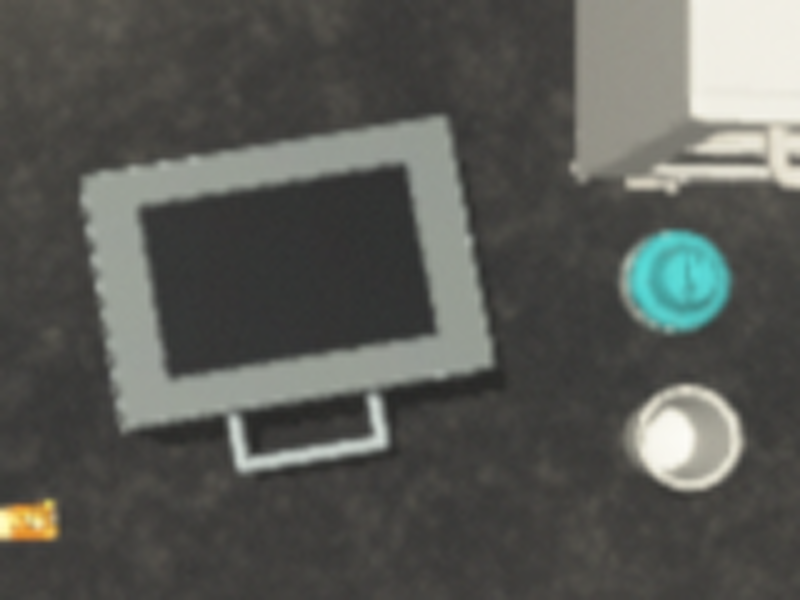

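View pics/b2.png

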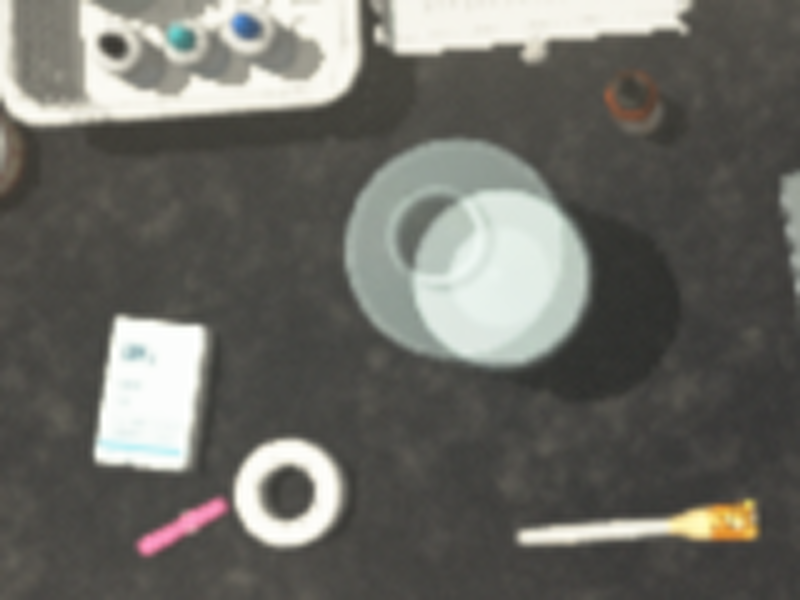

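```bash
python3 - <<'E'
from h import *
d=snap("top")
def m(p,x0,y0): return ((p[0]+.5)/5-.5+x0,(p[1]+.5)/5-.5+y0)
C=[onz(d,m(p,250,140),.098) for p in[(81,177),(446,116),(494,368),(122,432)]]
print("lid",np.round(C,4),[np.linalg.norm(C[i]-C[i-1]).round(4) for i in range(4)])
B=[onz(d,m(p,250,140),.058) for p in[(240,467),(384,443)]];print("bar",np.round(B,4),np.linalg.norm(B[0]-B[1]))
lc=np.mean(C,0);
ydir=((C[0]-C[1])+(C[3]-C[2]));ydir[2]=0;ydir/=np.linalg.norm(ydir);xd=np.array([ydir[1],-ydir[0],0])
print("lid c",lc,"x",xd,"yaw",np.arctan2(xd[1],xd[0]))
for s in("hinge",): print(lc+xd*.08)
print("bar pred",lc-xd*.115,"meas",np.mean(B,0))
print("jar mouth",onz(d,m((440,237),110,140),.245)," base",onz(d,m((502,278),110,140),.0))
print("shoulder/body",[onz(d,m(p,110,140),.185) for p in[(345,248),(562,248)]])
P=[onz(d,m(p,110,140),.024) for p in[(118,318),(208,325),(190,470),(97,462)]]
print("pack",np.mean(P,0),[np.linalg.norm(P[i]-P[i-1]).round(4) for i in range(4)],np.round(P,4))
for n,p,z,x0 in[("timer",(678,281),.05,250),("cup",(690,437),.06,250),("amber",(632,97),.1,110),("tape",(290,492),.025,110),("brush",(637,525),.01,110)]:
  print(n,onz(d,m(p,x0,140),z))
E
```

```text
lid [[ 0.5963 -0.0622  0.098 ]
 [ 0.6292 -0.2914  0.098 ]
 [ 0.471  -0.3138  0.098 ]
 [ 0.4366 -0.0837  0.098 ]] [np.float64(0.1612), np.float64(0.2316), np.float64(0.1597), np.float64(0.2327)]
bar [[ 0.4132 -0.1591  0.058 ]
 [ 0.4265 -0.2509  0.058 ]] 0.09281364376783714
lid c [ 0.53325423 -0.18775179  0.098     ] x [0.98945576 0.14483539 0.        ] yaw 0.1453466069215218
[ 0.61241069 -0.17616496  0.098     ]
bar pred [ 0.41946682 -0.20440786  0.098     ] meas [ 0.41987281 -0.20498405  0.058     ]
jar mouth [0.54580756 0.12623226 0.245     ]  base [0.54642998 0.12848254 0.        ]
shoulder/body [array([0.54798161, 0.19265035, 0.185     ]), array([0.54494008, 0.06610139, 0.185     ])]
pack [0.47237116 0.35853386 0.024     ] [np.float64(0.0963), np.float64(0.061), np.float64(0.0966), np.float64(0.0626)] [[0.5233 0.3829 0.024 ]
 [0.5172 0.3222 0.024 ]
 [0.4212 0.3334 0.024 ]
 [0.4278 0.3957 0.024 ]]
timer [ 0.52625055 -0.44471481  0.05      ]
cup [ 0.4262249 -0.4433109  0.06     ]
amber [0.64933042 0.03051037 0.1       ]
tape [0.40541737 0.26636075 0.025     ]
brush [0.3787593  0.03847718 0.01      ]
```

```bash
cat >> h.py <<'E'
CASE=np.array([.533,-.188,0]);CY=.1453
def case(x,y,z): c,s=np.cos(CY),np.sin(CY);return CASE+[c*x-s*y,s*x+c*y,z]
JAR=np.array([.546,.127,0])
def rel(X,jaw=None,s=None):
    s=s or manip.sense();R=Rn.from_quat(s["tool_rot"]).as_matrix()
    l=R.T@(np.array(X)-s["tcp_pos"])*100;tw=None
    cur=np.arctan2(R[1,1],R[0,1])
    if jaw is not None:
        dy=(jaw-cur+np.pi/2)%np.pi-np.pi/2;tw=-dy
    print("lin cm",np.round(l,2),"twist",None if tw is None else round(tw,3),"| jaw now",round(cur,3),"toolx",np.round(R[:,0],3),"tooly",np.round(R[:,1],3),"toolz",np.round(R[:,2],3),"q6",round(s["q"][5],2),"t",round(s["t"],2),"F",np.round(s["force"],1),"gap",round(s["finger_gap"],3),"tcp",np.round(s["tcp_pos"],4))
E
python3 - <<'E'
from h import *
b=case(-.115,0,.058);print(b)
rel([.246,-.575,.30]);rel([b[0],b[1],.30],CY);rel([b[0],b[1],.058-.015],CY)
E
```

```text
[ 0.41921181 -0.20465077  0.058     ]
lin cm [-6.92  0.07 -0.02] twist None | jaw now -1.167 toolx [-0.     0.001 -1.   ] tooly [ 0.393 -0.92  -0.001] toolz [-0.92  -0.393 -0.   ] q6 -0.18 t 0.25 F [-0.1  0.2 -0.5] gap 0.997 tcp [ 0.2455 -0.5744  0.2308]
lin cm [ -6.88 -27.18 -30.5 ] twist -1.312 | jaw now -1.167 toolx [-0.     0.001 -1.   ] tooly [ 0.393 -0.92  -0.001] toolz [-0.92  -0.393 -0.   ] q6 -0.18 t 0.25 F [-0.1  0.2 -0.5] gap 0.997 tcp [ 0.2455 -0.5744  0.2308]
lin cm [ 18.82 -27.16 -30.49] twist -1.312 | jaw now -1.167 toolx [-0.     0.001 -1.   ] tooly [ 0.393 -0.92  -0.001] toolz [-0.92  -0.393 -0.   ] q6 -0.18 t 0.25 F [-0.1  0.2 -0.5] gap 0.997 tcp [ 0.2455 -0.5744  0.2308]
```

```bash
python3 -m jog '{"linear":[[-7,0,0],[-7,0,0],[-7,-5,-6],[-7,-9,-10],[-7,-12,-14],[-7,-15,-17],[-7,-18,-20],[-7,-21,-24],[-7,-24,-27],[-7,-27.2,-30.5],[-7,-27.2,-30.5],[-7,-27.2,-30.5],[-7,-27.2,-30.5],[-7,-27.2,-30.5],[-7,-27.2,-30.5]],"twist":[0,0,-0.12,-0.24,-0.36,-0.48,-0.6,-0.72,-0.84,-0.96,-1.08,-1.2,-1.31,-1.31,-1.31],"claw":[1,1,-0.3,-0.3,-0.3,-0.3,-0.3,-0.3,-0.3,-0.3,-0.3,-0.3,-0.3,-0.3,-0.3]}' 50
python3 - <<'E'
from h import *
b=case(-.115,0,.058)
rel([b[0],b[1],.10],CY);rel([b[0],b[1],.044],CY)
d=snap("wrist","c_w.png")
print(proj(d,b),proj(d,case(-.115,.045,.058)),proj(d,case(-.115,-.045,.058)))
E
```

```text
t: 1.5
tcp_pos: [0.4193, -0.2046, 0.3014]
tool_rot: [0.463, 0.534, -0.464, 0.534]
force: [-0.6, -0.2, -0.1]
finger_gap: 0.35
lin cm [ 2.014e+01 -1.000e-02 -1.000e-02] twist -0.004 | jaw now 0.141 toolx [ 0.    -0.001 -1.   ] tooly [0.99  0.141 0.   ] toolz [ 0.141 -0.99   0.001] q6 -0.83 t 1.5 F [-0.6 -0.2 -0.1] gap 0.35 tcp [ 0.4193 -0.2046  0.3014]
lin cm [ 2.574e+01 -1.000e-02 -2.000e-02] twist -0.004 | jaw now 0.141 toolx [ 0.    -0.001 -1.   ] tooly [0.99  0.141 0.   ] toolz [ 0.141 -0.99   0.001] q6 -0.83 t 1.5 F [-0.6 -0.2 -0.1] gap 0.35 tcp [ 0.4193 -0.2046  0.3014]
[256.29989107 160.23516497] [256.1932781  127.20510654] [256.39987556 191.21163511]
```

View pics/c_w.png

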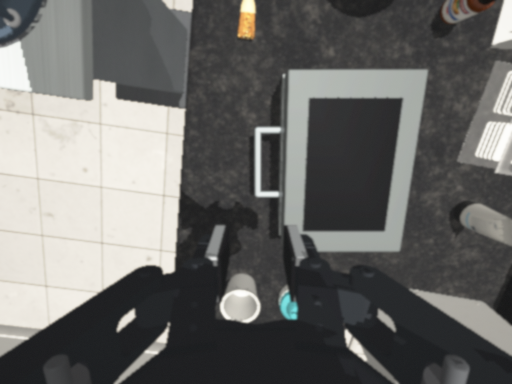

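The wrist view shows the bar at column 258, rows 128–195, within 2–3 px of my projection, so I descend in stages.

```bash
python3 -m jog '{"linear":[[4,0,0],[8,0,0],[12,0,0],[16,0,0],[20,0,0],[21.5,0,0],[22.5,0,0],[23.5,0,0],[23.5,0,0]],"twist":[0,0,0,0,0,0,0,0,0],"claw":[-0.3,-0.3,-0.3,-0.3,-0.3,-0.3,-0.3,-0.3,-0.3]}'
python3 - <<'E'
from h import *
b=case(-.115,0,.058)
rel([b[0],b[1],.044],CY)
d=snap("wrist","d_w.png");d=snap("scene");crop(d,"d_s.png",200,150,360,300,4)
E
```

```text
t: 2.3
tcp_pos: [0.418, -0.2056, 0.0643]
tool_rot: [0.464, 0.535, -0.464, 0.532]
force: [-1.0, -1.2, 0.9]
finger_gap: 0.35
lin cm [ 2.03  0.14 -0.08] twist -0.007 | jaw now 0.138 toolx [-0.003  0.002 -1.   ] tooly [ 0.99   0.138 -0.003] toolz [ 0.138 -0.99  -0.003] q6 -0.84 t 2.3 F [-1.  -1.2  0.9] gap 0.35 tcp [ 0.418  -0.2056  0.0643]
```

View pics/d_w.png

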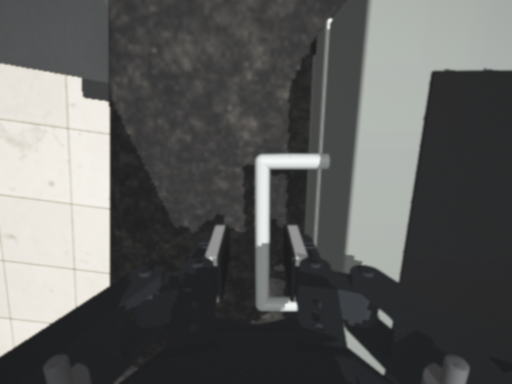

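View pics/d_s.png

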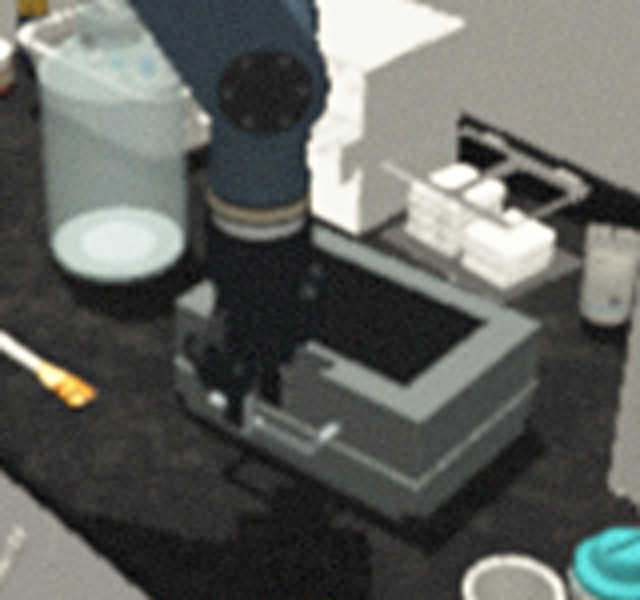

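```bash
python3 -m jog '{"linear":[[0.7,0.1,-0.1],[1.3,0.1,-0.1],[1.3,0.1,-0.1],[1.3,0.1,-0.1]],"twist":[0,0,0,0],"claw":[-0.3,-0.3,-0.3,-0.3]}'; python3 -m jog '{"linear":[[0.4,0,0],[0.6,0,0],[0.6,0,0]],"twist":[0,0,0],"claw":[-0.3,-0.3,-0.3]}'
```

```text
t: 2.73
tcp_pos: [0.4213, -0.2048, 0.0553]
tool_rot: [0.463, 0.532, -0.463, 0.536]
force: [-2.3, -0.3, 15.8]
finger_gap: 0.348
t: 2.98
tcp_pos: [0.4217, -0.205, 0.0539]
tool_rot: [0.463, 0.531, -0.463, 0.538]
force: [-13.0, 4.3, 60.8]
finger_gap: 0.345
```

```bash
python3 -m jog '{"linear":[[-1.2,0,0],[-1.2,0,0],[-1.2,0,0]],"twist":[0,0,0],"claw":[-0.3,-0.3,-0.3]}'
python3 - <<'E'
from h import *
b=case(-.115,0,.058)
rel([b[0],b[1],.044],CY)
d=snap("wrist","e_w.png");d=snap("scene");crop(d,"e_s.png",225,180,325,270,8)
E
```

```text
t: 3.23
tcp_pos: [0.4207, -0.2042, 0.0605]
tool_rot: [0.463, 0.533, -0.463, 0.536]
force: [0.6, 0.3, -0.8]
finger_gap: 0.35
lin cm [ 1.65 -0.16  0.02] twist -0.003 | jaw now 0.143 toolx [ 0.003 -0.002 -1.   ] tooly [0.99  0.142 0.002] toolz [ 0.142 -0.99   0.003] q6 -0.83 t 3.23 F [ 0.6  0.3 -0.8] gap 0.35 tcp [ 0.4207 -0.2042  0.0605]
```

View pics/e_w.png

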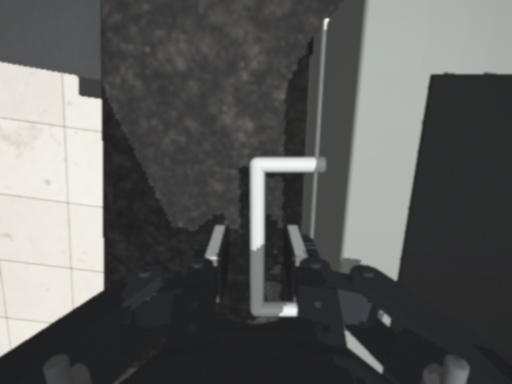

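View pics/e_s.png

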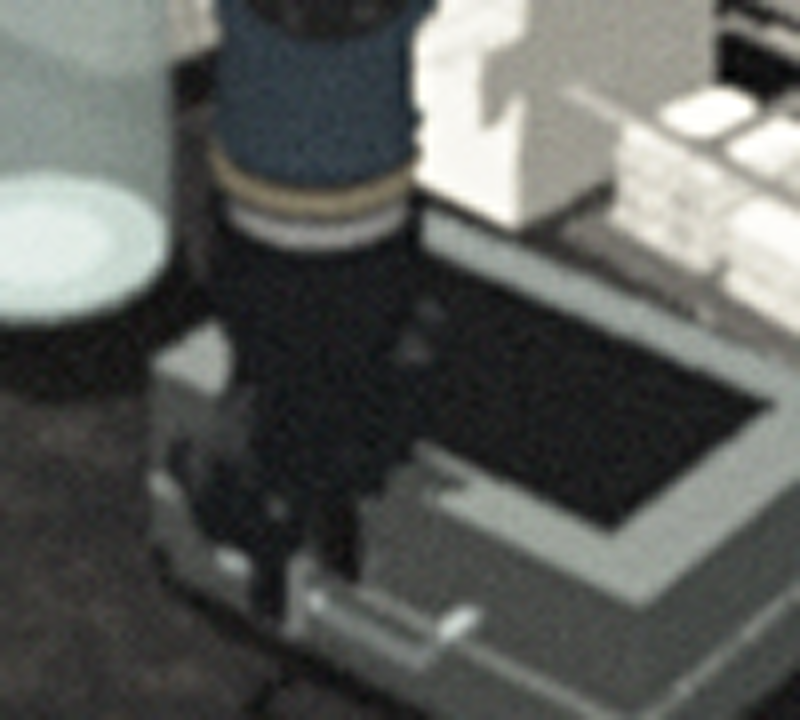

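The picture and the force agree: the rear finger's knuckle landed on the lid's front top edge with the tips only at z=0.054. I backed off. Next I measure how far the knuckle sticks out.

```bash
python3 - <<'E'
from h import *
s=manip.sense();d=snap("wrist");R=Rn.from_quat(s["tool_rot"]).as_matrix()
crop(d,"e_w2.png",190,200,450,384,3)
c,_=ray(d,(0,0));print("cam in tool mm",(R.T@(c-s["tcp_pos"])*1000).round(1))
for uv in[(225,230),(290,230),(297,262),(305,262),(385,275),(405,300),(160,280)]:
  for h in(0,.01,.02,.045,.06):
    print(uv,h,((R.T@(onz(d,uv,s["tcp_pos"][2]+h)-s["tcp_pos"]))*1000).round(0))
E
```

```text
cam in tool mm [-143.3   -0.9  -69.8]
(225, 230) 0 [ -0. -18.  -5.]
(225, 230) 0.01 [-10. -17.  -9.]
(225, 230) 0.02 [-20. -16. -14.]
(225, 230) 0.045 [-45. -13. -25.]
(225, 230) 0.06 [-60. -11. -32.]
(290, 230) 0 [-0. 18. -5.]
(290, 230) 0.01 [-10.  17.  -9.]
(290, 230) 0.02 [-20.  15. -14.]
(290, 230) 0.045 [-45.  12. -25.]
(290, 230) 0.06 [-60.  10. -32.]
(297, 262) 0 [ 0. 23. 15.]
(297, 262) 0.01 [-10.  21.   9.]
(297, 262) 0.02 [-20.  19.   3.]
(297, 262) 0.045 [-45.  15. -12.]
(297, 262) 0.06 [-60.  13. -20.]
(305, 262) 0 [ 0. 27. 15.]
(305, 262) 0.01 [-10.  25.   9.]
(305, 262) 0.02 [-20.  23.   3.]
(305, 262) 0.045 [-45.  18. -12.]
(305, 262) 0.06 [-60.  16. -20.]
(385, 275) 0 [ 0. 74. 24.]
(385, 275) 0.01 [-10.  69.  17.]
(385, 275) 0.02 [-20.  64.  11.]
(385, 275) 0.045 [-45.  51.  -6.]
(385, 275) 0.06 [-60.  43. -16.]
(405, 300) 0 [ 0. 89. 41.]
(405, 300) 0.01 [-10.  82.  33.]
(405, 300) 0.02 [-20.  76.  25.]
(405, 300) 0.045 [-45.  61.   6.]
(405, 300) 0.06 [-60.  51.  -6.]
(160, 280) 0 [  0. -57.  27.]
(160, 280) 0.01 [-10. -53.  20.]
(160, 280) 0.02 [-20. -49.  13.]
(160, 280) 0.045 [-45. -39.  -3.]
(160, 280) 0.06 [-60. -34. -14.]
```

View pics/e_w2.png

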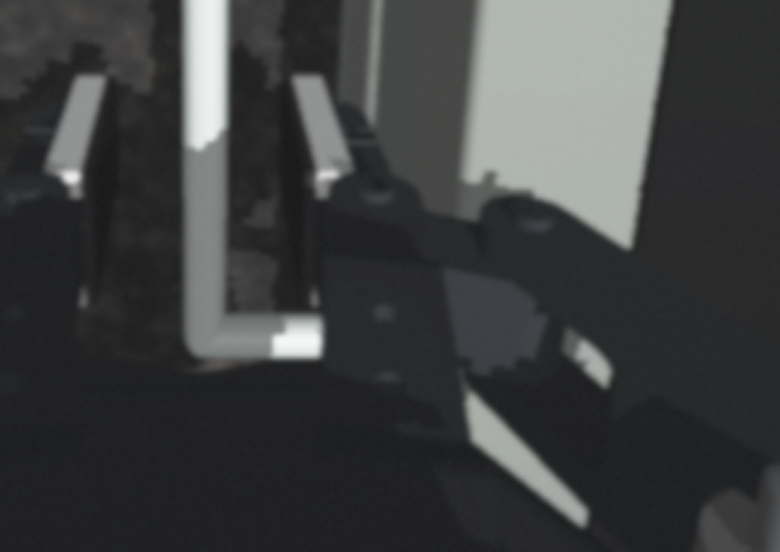

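```bash
python3 -m jog '{"linear":[[-0.8,-0.2,0],[-0.8,-0.2,0],[-0.8,-0.2,0],[-0.8,-0.2,0],[-0.8,-0.2,0]],"twist":[0,0,0,0,0],"claw":[-0.65,-0.65,-0.65,-0.65,-0.65]}' 60
python3 -m jog '{"linear":[[0.6,0,0],[0.9,0,0],[1.2,0,0],[1.3,0,0],[1.3,0,0]],"twist":[0,0,0,0,0],"claw":[-0.65,-0.65,-0.65,-0.65,-0.65]}'
python3 - <<'E'
from h import *
rel(case(-.115,0,.044),CY)
d=snap("wrist");crop(d,"f_w2.png",190,140,450,384,3)
E
```

```text
t: 3.8
tcp_pos: [0.418, -0.2038, 0.0671]
tool_rot: [0.463, 0.535, -0.463, 0.534]
force: [0.0, 1.1, -0.4]
finger_gap: 0.175
t: 4.22
tcp_pos: [0.4178, -0.2037, 0.0538]
tool_rot: [0.463, 0.535, -0.463, 0.534]
force: [-0.0, -0.8, -0.1]
finger_gap: 0.175
lin cm [0.98 0.13 0.12] twist -0.002 | jaw now 0.143 toolx [-0.001  0.001 -1.   ] tooly [ 0.99   0.142 -0.001] toolz [ 0.142 -0.99  -0.001] q6 -0.84 t 4.22 F [-0.  -0.8 -0.1] gap 0.175 tcp [ 0.4178 -0.2037  0.0538]
```

View pics/f_w2.png

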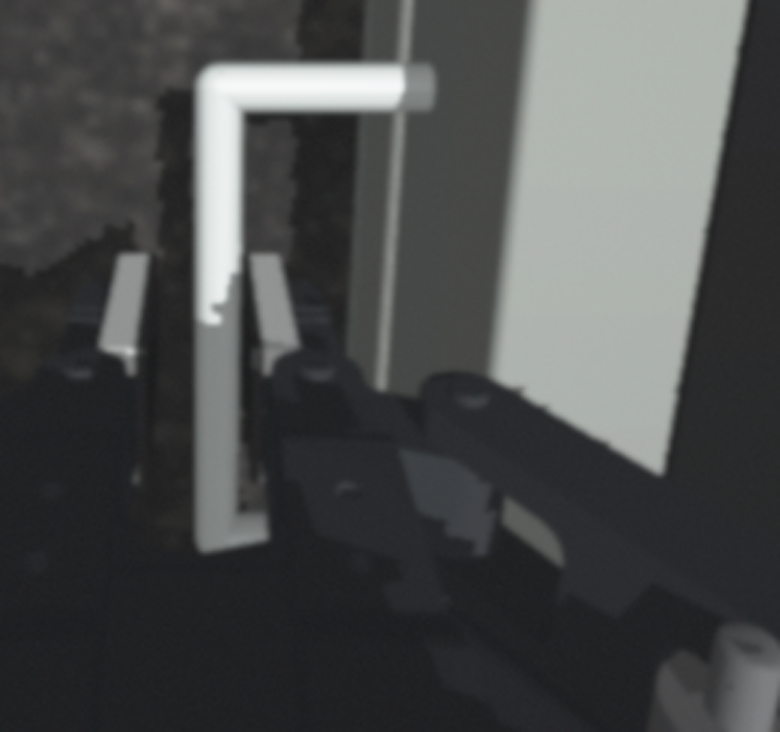

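No contact yet, and the bar lies between the pads against the rear one. I descend a little more.

```bash
python3 -m jog '{"linear":[[0.3,0,0],[0.3,0,0],[0.3,0,0]],"twist":[0,0,0],"claw":[-0.65,-0.65,-0.65]}'
python3 -m jog '{"linear":[[0.2,0,0],[0.2,0,0]],"twist":[0,0],"claw":[-0.65,-0.65]}'
```

```text
t: 4.52
tcp_pos: [0.4178, -0.2038, 0.0513]
tool_rot: [0.463, 0.535, -0.463, 0.534]
force: [-1.8, -0.2, 1.7]
finger_gap: 0.173
t: 4.68
tcp_pos: [0.4175, -0.2037, 0.05]
tool_rot: [0.463, 0.534, -0.463, 0.534]
force: [-4.3, 0.0, 8.8]
finger_gap: 0.176
```

```bash
python3 -m jog '{"linear":[[-0.1,0.1,0],[-0.1,0.2,0],[-0.1,0.2,0],[-0.1,0.2,0],[-0.1,0.2,0]],"twist":[0,0,0,0,0],"claw":[-1,-1,-1,-1,-1]}' 60
python3 - <<'E'
from h import *
import math
r=math.hypot(.195,.022);p=math.atan2(.022,.195)
for th in np.arange(.1,1.76,.1): print(round(th,2),"up",round(100*(r*math.sin(p+th)-.022),1),"back",round(100*(.195-r*math.cos(p+th)),1))
rel(case(-.115,0,.05))
E
```

```text
t: 5.1
tcp_pos: [0.4211, -0.2033, 0.0502]
tool_rot: [0.464, 0.534, -0.463, 0.535]
force: [4.3, 4.5, -0.7]
finger_gap: 0.06
0.1 up 1.9 back 0.3
0.2 up 3.8 back 0.8
0.3 up 5.7 back 1.5
0.4 up 7.4 back 2.4
0.5 up 9.1 back 3.4
0.6 up 10.6 back 4.6
0.7 up 12.0 back 6.0
0.8 up 13.3 back 7.5
0.9 up 14.4 back 9.1
1.0 up 15.4 back 10.8
1.1 up 16.2 back 12.6
1.2 up 16.8 back 14.5
1.3 up 17.2 back 16.4
1.4 up 17.4 back 18.4
1.5 up 17.4 back 20.3
1.6 up 17.2 back 22.3
1.7 up 16.9 back 24.2
lin cm [ 0.02 -0.21  0.1 ] twist None | jaw now 0.142 toolx [ 0.002 -0.    -1.   ] tooly [0.99  0.142 0.002] toolz [ 0.142 -0.99   0.   ] q6 -0.83 t 5.1 F [ 4.3  4.5 -0.7] gap 0.06 tcp [ 0.4211 -0.2033  0.0502]
```

```bash
python3 -m jog '{"linear":[[-0.6,0.1,0],[-1.2,0.2,0],[-1.9,0.3,0],[-2.8,0.6,0],[-3.8,0.8,0],[-4.8,1.2,0],[-5.7,1.5,0],[-5.7,1.5,0]],"twist":[0,0,0,0,0,0,0,0],"claw":[-1,-1,-1,-1,-1,-1,-1,-1]}'
python3 - <<'E'
from h import *
rel(case(-.115,0,.05))
d=snap("scene");crop(d,"g_s.png",200,130,360,250,5)
E
```

```text
t: 5.77
tcp_pos: [0.4364, -0.2011, 0.1084]
tool_rot: [0.464, 0.533, -0.463, 0.535]
force: [3.4, 2.8, -3.8]
finger_gap: 0.059
lin cm [ 5.83 -1.76  0.1 ] twist None | jaw now 0.142 toolx [ 0.003 -0.    -1.   ] tooly [0.99  0.142 0.003] toolz [ 0.142 -0.99   0.001] q6 -0.81 t 5.77 F [ 3.4  2.8 -3.8] gap 0.059 tcp [ 0.4364 -0.2011  0.1084]
```

View pics/g_s.png

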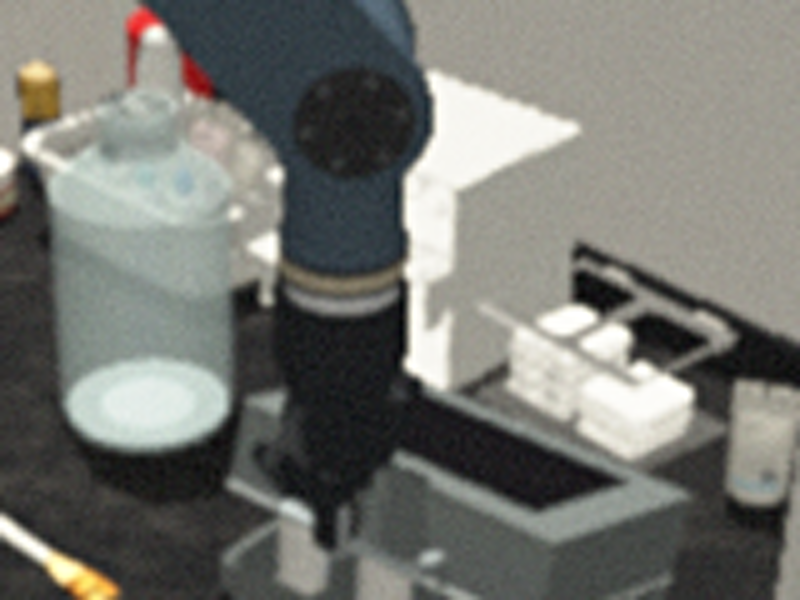

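The lid is lifting with the grip held, so I follow the arc.

```bash
python3 -m jog '{"linear":[[-0.9,0.4,0],[-1.7,0.9,0],[-2.6,1.4,0],[-3.4,1.9,0],[-4.2,2.5,0],[-4.9,3.1,0],[-5.6,3.8,0],[-6.3,4.5,0],[-7,5.2,0],[-7.6,6,0],[-8.2,6.8,0],[-8.7,7.6,0],[-9.2,8.4,0],[-9.7,9.3,0],[-9.7,9.3,0]],"twist":[0,0,0,0,0,0,0,0,0,0,0,0,0,0,0],"claw":[-1,-1,-1,-1,-1,-1,-1,-1,-1,-1,-1,-1,-1,-1,-1]}'
python3 - <<'E'
from h import *
rel(case(-.115,0,.05))
d=snap("scene");crop(d,"h_s.png",200,100,360,250,4)
E
```

```text
t: 7.07
tcp_pos: [0.5273, -0.1884, 0.2071]
tool_rot: [0.462, 0.534, -0.463, 0.535]
force: [-6.1, 0.6, 13.2]
finger_gap: 0.061
lin cm [ 15.72 -10.92   0.05] twist None | jaw now 0.144 toolx [-0.001 -0.001 -1.   ] tooly [ 0.99   0.143 -0.001] toolz [ 0.143 -0.99   0.001] q6 -0.68 t 7.07 F [-6.1  0.6 13.2] gap 0.061 tcp [ 0.5273 -0.1884  0.2071]
```

View pics/h_s.png

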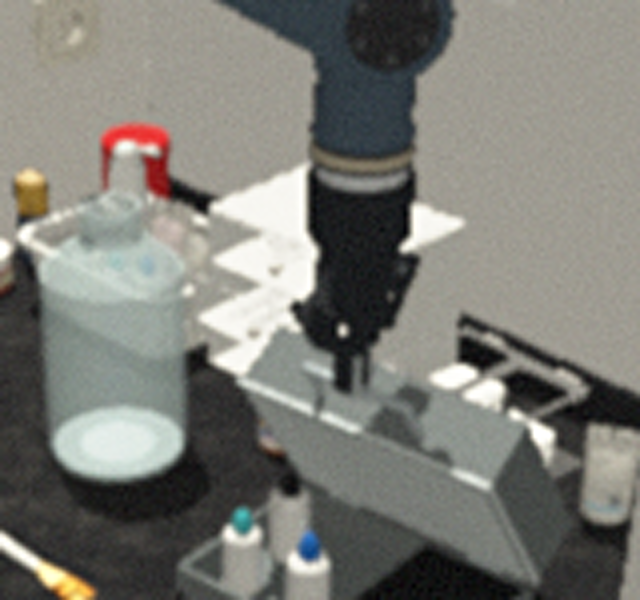

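```bash
python3 -m jog '{"linear":[[-0.4,0.9,0],[-0.8,1.8,0],[-1.1,2.7,0],[-1.4,3.7,0],[-1.6,4.7,0],[-1.8,5.6,0],[-1.9,6.6,0],[-2,7.6,0],[-2,8.5,0],[-2,9.5,0],[-2,9.5,0]],"twist":[0,0,0,0,0,0,0,0,0,0,0],"claw":[-1,-1,-1,-1,-1,-1,-1,-1,-1,-1,-1]}'
python3 - <<'E'
from h import *
rel(case(-.115,0,.05))
d=snap("scene");crop(d,"i_s.png",200,100,360,250,4)
E
```

```text
t: 8.03
tcp_pos: [0.6244, -0.1748, 0.2256]
tool_rot: [0.464, 0.533, -0.462, 0.537]
force: [1.0, -10.5, 3.8]
finger_gap: 0.057
lin cm [ 17.44 -20.83  -0.03] twist None | jaw now 0.144 toolx [ 0.006 -0.002 -1.   ] tooly [0.99  0.143 0.006] toolz [ 0.143 -0.99   0.003] q6 -0.59 t 8.03 F [  1.  -10.5   3.8] gap 0.057 tcp [ 0.6244 -0.1748  0.2256]
```

View pics/i_s.png

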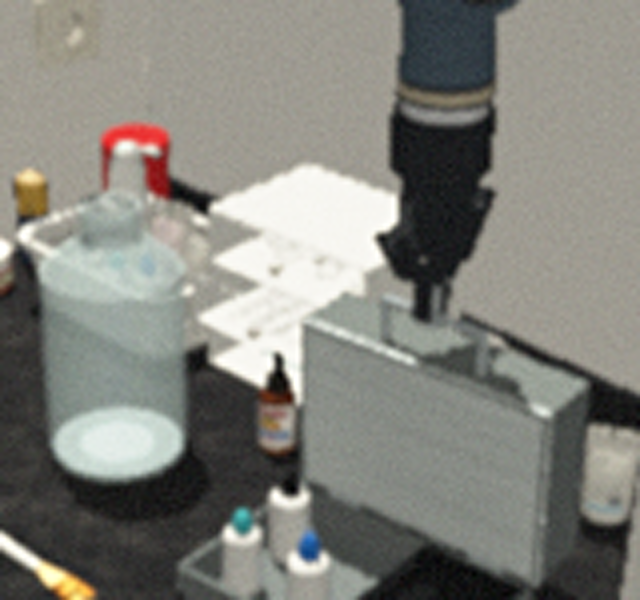

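```bash
python3 -m jog '{"linear":[[0,0.8,0],[0.1,1.5,0],[0.2,2.2,0],[0.4,3,0],[0.5,3.7,0],[0.5,3.8,0],[0.5,3.8,0],[0.5,3.8,0],[0.5,3.8,0]],"twist":[0,0,0,0,0,0,0,0,0],"claw":[-1,-1,-1,-1,-1,-1,-0.5,-0.5,-0.5]}'
python3 -m jog '{"linear":[[-2,0,0],[-4,0,0],[-7,0,0],[-10,0,0],[-10,0,0]],"twist":[0,0,0,0,0],"claw":[-0.5,-0.5,-0.5,-0.5,-0.5]}'
python3 - <<'E'
from h import *
rel(case(-.115,0,.05))
d=snap("scene");crop(d,"j_s.png",200,100,360,250,4)
d=snap("top");crop(d,"j_t.png",250,120,370,230,6)
E
```

```text
t: 8.83
tcp_pos: [0.6575, -0.1687, 0.2181]
tool_rot: [0.463, 0.535, -0.463, 0.533]
force: [0.5, 0.2, -0.6]
finger_gap: 0.25
t: 9.25
tcp_pos: [0.6603, -0.1701, 0.3259]
tool_rot: [0.464, 0.531, -0.462, 0.538]
force: [0.7, -0.2, 0.5]
finger_gap: 0.249
lin cm [ 27.38 -24.59  -0.16] twist None | jaw now 0.143 toolx [ 0.009 -0.004 -1.   ] tooly [0.99  0.142 0.008] toolz [ 0.142 -0.99   0.005] q6 -0.56 t 9.25 F [ 0.7 -0.2  0.5] gap 0.249 tcp [ 0.6603 -0.1701  0.3259]
```

View pics/j_s.png

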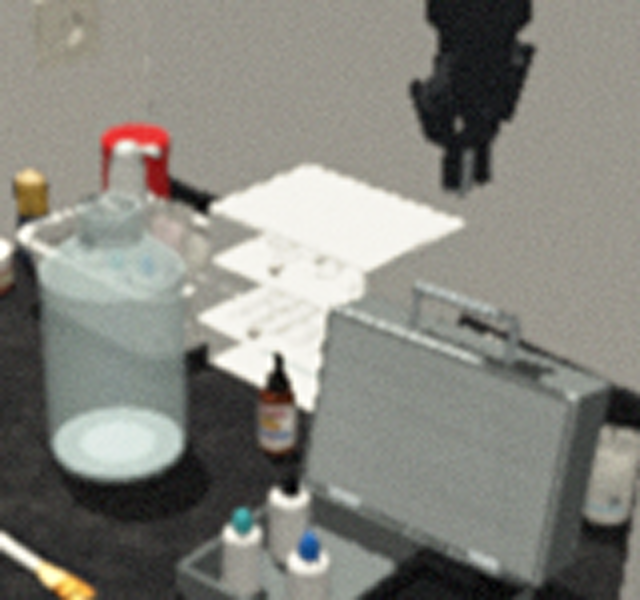

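View pics/j_t.png

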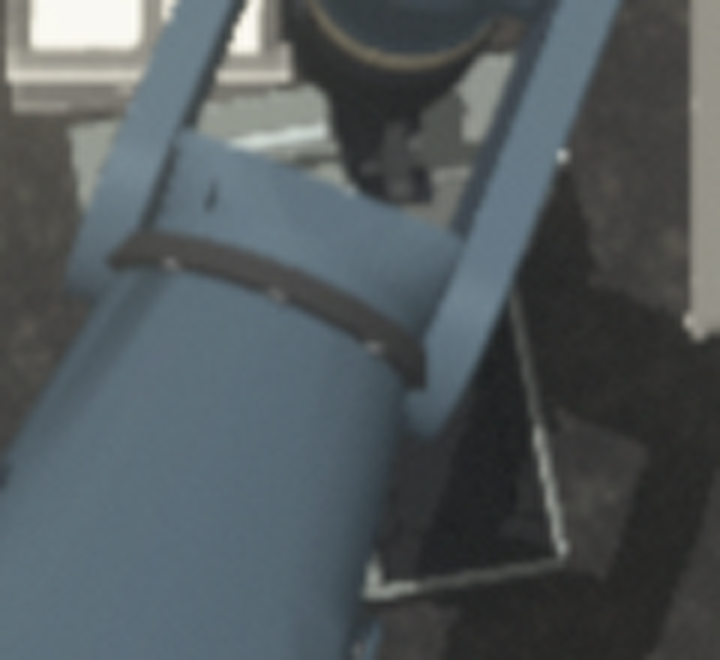

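The lid stands open on its stop, and teal, black and blue bottles are visible. I move the arm to the left to clear the view.

```bash
python3 - <<'E'
from h import *
rel([.46,.25,.40],CY+np.pi/2)
E
```

```text
lin cm [ -7.99 -13.63 -44.31] twist 1.568 | jaw now 0.143 toolx [ 0.001 -0.    -1.   ] tooly [0.99  0.142 0.001] toolz [ 0.142 -0.99   0.   ] q6 -0.56 t 9.35 F [ 0.  -1.3 -0.7] gap 0.247 tcp [ 0.6581 -0.1691  0.3203]
```

```bash
python3 -m jog '{"linear":[[-4,0,0],[-8,0,0],[-8,-2,-4],[-8,-3,-8],[-8,-4,-12],[-8,-5,-16],[-8,-6.5,-20],[-8,-8,-24],[-8,-9.5,-28],[-8,-11,-32],[-8,-12,-36],[-8,-13,-40],[-8,-13.6,-44],[-8,-13.6,-44],[-8,-13.6,-44]],"twist":[0,0,0,0,0,0,0,0,0,0,0,0,0,0,0],"claw":[0.5,0.5,0.5,0.5,0.5,0.5,0.5,0.5,0.5,0.5,0.5,0.5,0.5,0.5,0.5]}'
python3 - <<'E'
from h import *
d=snap("scene");crop(d,"k_s.png",200,130,340,250,5)
d=snap("top","k_top.png");crop(d,"k_t.png",255,130,365,230,7)
E
```

```text
t: 10.6
tcp_pos: [0.4587, 0.2485, 0.3972]
tool_rot: [0.46, 0.537, -0.463, 0.535]
force: [-0.1, 0.2, -0.0]
finger_gap: 0.753
```

View pics/k_s.png

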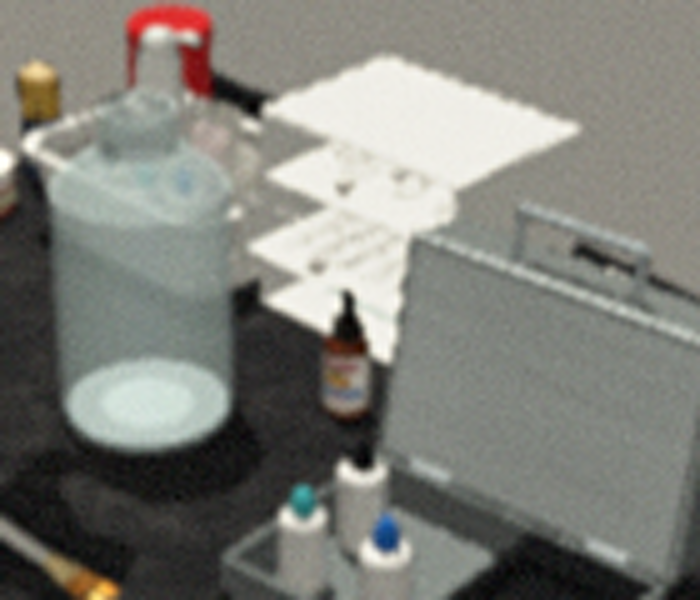

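View pics/k_t.png

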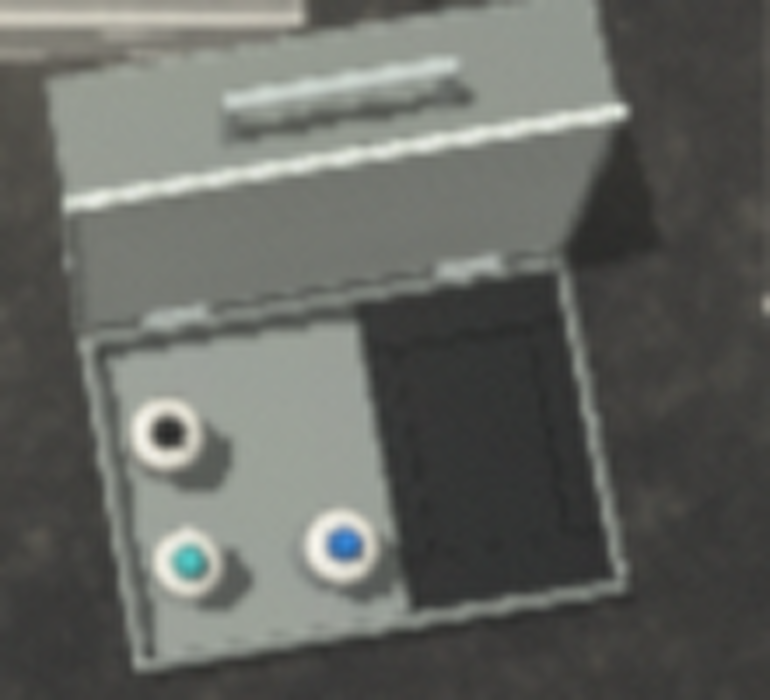

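View pics/k_top.png

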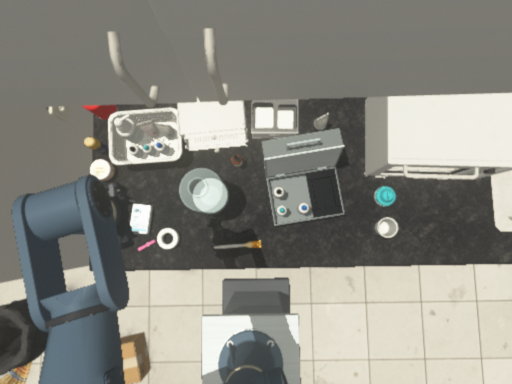

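The crop shows three bottles: black cap (167,434), teal (187,563) and blue (342,547). There is no white-capped one.

```bash
python3 - <<'E'
from h import *
d=snap("top")
m=lambda p:((p[0]+.5)/7-.5+255,(p[1]+.5)/7-.5+130)
c,s=np.cos(CY),np.sin(CY)
for n,p,z,p2,z2 in[("black",(167,434),.066,(168,432),.083),("teal",(187,563),.062,(190,562),.078),("blue",(342,547),.07,(345,544),.09)]:
  a=onz(d,m(p),z);b=onz(d,m(p2),z2);k=a-CASE
  print(n,a.round(4),b.round(4),"case",np.round([c*k[0]+s*k[1],-s*k[0]+c*k[1]],4))
q=[onz(d,m(p),.036) for p in[(138,668),(625,588),(84,337),(563,262)]]
print(np.round(q,4),"front len",np.linalg.norm(q[0]-q[1]),"side",np.linalg.norm(q[0]-q[2]))
for x,y in[(-.08,.116),(-.08,-.116),(.08,.116),(.08,-.116)]:print(case(x,y,.036))
# pocket corners: insert visible edges
for p in[(388,352),(530,330),(565,530),(420,560)]: print("pk?",onz(d,m(p),.036))
for x,y in[(.05,-.0295),(.05,-.0945),(-.05,-.0945),(-.05,-.0295)]:print("pk pred",case(x,y,.036), (np.array(proj(d,case(x,y,.036)))-[255,130]+.5)*7)
E
```

```text
black [ 0.5465 -0.1015  0.066 ] [ 0.5456 -0.1013  0.083 ] case [0.0258 0.0837]
teal [ 0.4874 -0.1091  0.062 ] [ 0.487  -0.1098  0.078 ] case [-0.0337  0.0847]
blue [ 0.4927 -0.1791  0.07  ] [ 0.4928 -0.1784  0.09  ] case [-0.0386  0.0146]
[[ 0.4405 -0.0861  0.036 ]
 [ 0.4726 -0.3129  0.036 ]
 [ 0.5965 -0.0648  0.036 ]
 [ 0.6265 -0.2909  0.036 ]] front len 0.2290195848702637 side 0.15744621240417164
[ 0.43704744 -0.08480549  0.036     ]
[ 0.47063855 -0.31436079  0.036     ]
[ 0.59536145 -0.06163921  0.036     ]
[ 0.62895256 -0.29119451  0.036     ]
pk? [ 0.58580921 -0.20732521  0.036     ]
pk? [ 0.59458024 -0.27410794  0.036     ]
pk? [ 0.50022319 -0.28634565  0.036     ]
pk? [ 0.48777027 -0.2186029   0.036     ]
pk pred [ 0.58674441 -0.20994968  0.036     ] [394.03059626 350.39061595]
pk pred [ 0.59615571 -0.27426474  0.036     ] [530.69318252 327.17023351]
pk pred [ 0.49720946 -0.28874367  0.036     ] [570.96162668 536.84621276]
pk pred [ 0.48779816 -0.22442861  0.036     ] [433.05162262 560.15914798]
```

```bash
python3 - <<'E'
from h import *
rel([.493,-.179,.25],CY);rel([.493,-.179,.052],CY)
E
```

```text
lin cm [14.86 -2.81 42.48] twist -0.003 | jaw now 0.142 toolx [-0.003 -0.001 -1.   ] tooly [ 0.99   0.142 -0.003] toolz [ 0.142 -0.99   0.001] q6 0.13 t 10.75 F [ 0.5 -0.1 -0.9] gap 0.749 tcp [0.4611 0.2457 0.398 ]
lin cm [34.66 -2.75 42.46] twist -0.003 | jaw now 0.142 toolx [-0.003 -0.001 -1.   ] tooly [ 0.99   0.142 -0.003] toolz [ 0.142 -0.99   0.001] q6 0.13 t 10.75 F [ 0.5 -0.1 -0.9] gap 0.749 tcp [0.4611 0.2457 0.398 ]
```

```bash
python3 -m jog '{"linear":[[0,0,4],[0,-0.5,8],[0,-1,12],[0,-1,16],[0,-1.5,20],[0,-1.5,24],[0,-2,28],[0,-2.5,32],[2,-2.8,36],[5,-2.8,40],[9,-2.8,42.4],[12,-2.8,42.4],[14.8,-2.8,42.4],[18,-2.8,42.4],[20,-2.8,42.4],[20,-2.8,42.4],[20,-2.8,42.4]],"twist":[0,0,0,0,0,0,0,0,0,0,0,0,0,0,0,0,0],"claw":[0.3,0.3,0.3,0.3,0.3,0.3,0.3,0.3,0.3,0.3,0.3,0.3,0.3,0.3,0.3,0.3,0.3]}' 25
python3 - <<'E'
from h import *
rel([.493,-.179,.052],CY)
d=snap("wrist","l_w.png")
print(proj(d,[.493,-.179,.09]),proj(d,[.493,-.179,.07]))
E
```

```text
t: 12.17
tcp_pos: [0.4928, -0.178, 0.1983]
tool_rot: [0.463, 0.535, -0.464, 0.533]
force: [-0.5, -0.7, 0.5]
finger_gap: 0.649
lin cm [14.63  0.05  0.13] twist -0.005 | jaw now 0.14 toolx [-0.003  0.002 -1.   ] tooly [ 0.99   0.14  -0.003] toolz [ 0.14  -0.99  -0.002] q6 -0.7 t 12.17 F [-0.5 -0.7  0.5] gap 0.649 tcp [ 0.4928 -0.178   0.1983]
[257.1635789  187.55178892] [257.1200621  182.15410307]
```

View pics/l_w.png

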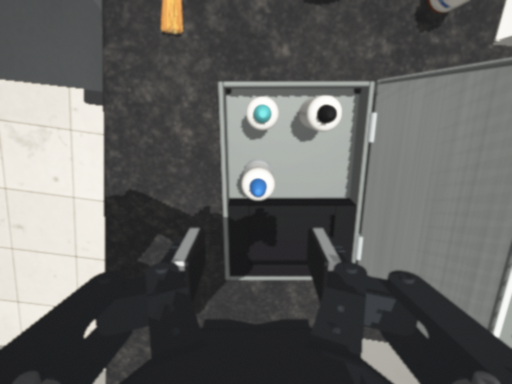

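Blue cap appears at (258,187) against the predicted (257,187.5), so I descend and grip.

```bash
python3 -m jog '{"linear":[[4,0,0.1],[8,0,0.1],[11,0,0.1],[13,0,0.1],[14.6,0,0.1],[14.6,0,0.1],[14.6,0,0.1],[14.6,0,0.1],[14.6,0,0.1],[14.6,0,0.1],[14.6,0,0.1],[14.6,0,0.1]],"twist":[0,0,0,0,0,0,0,0,0,0,0,0],"claw":[0.3,0.3,0.3,0.3,0.3,0.3,0.3,-1,-1,-1,-1,-1]}' 30
python3 -m jog '{"linear":[[-4,0,0],[-8,0,0],[-12,0,0],[-16,0,0],[-20,0,0],[-24,0,0],[-28,0,0],[-28,0,0],[-28,0,0]],"twist":[0,0,0,0,0,0,0,0,0],"claw":[-1,-1,-1,-1,-1,-1,-1,-1,-1]}'
python3 - <<'E'
from h import *
rel([JAR[0],JAR[1],.37]);rel([JAR[0],JAR[1],.252])
d=snap("wrist","m_w.png");d=snap("scene","m_s.png")
E
```

```text
t: 13.22
tcp_pos: [0.4956, -0.1787, 0.0554]
tool_rot: [0.463, 0.533, -0.463, 0.536]
force: [-0.8, -0.2, 8.0]
finger_gap: 0.372
t: 13.97
tcp_pos: [0.4952, -0.1783, 0.337]
tool_rot: [0.463, 0.532, -0.462, 0.537]
force: [-0.3, -0.3, -0.3]
finger_gap: 0.37
lin cm [ -3.4    9.41 -29.47] twist None | jaw now 0.143 toolx [ 0.007 -0.004 -1.   ] tooly [0.99  0.143 0.006] toolz [ 0.143 -0.99   0.005] q6 -0.7 t 13.97 F [-0.3 -0.3 -0.3] gap 0.37 tcp [ 0.4952 -0.1783  0.337 ]
lin cm [  8.4    9.34 -29.54] twist None | jaw now 0.143 toolx [ 0.007 -0.004 -1.   ] tooly [0.99  0.143 0.006] toolz [ 0.143 -0.99   0.005] q6 -0.7 t 13.97 F [-0.3 -0.3 -0.3] gap 0.37 tcp [ 0.4952 -0.1783  0.337 ]
```

View pics/m_w.png

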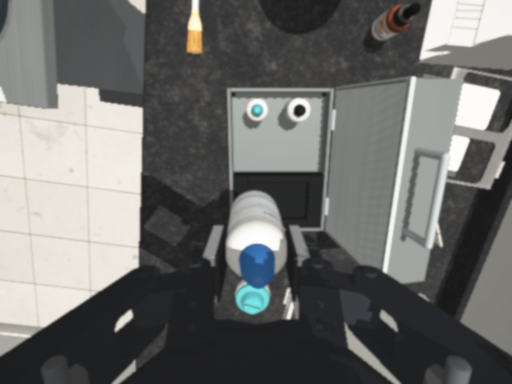

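View pics/m_s.png

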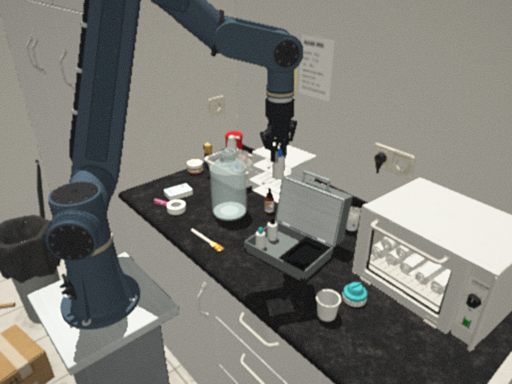

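```bash
python3 -m jog '{"linear":[[-2,0,0],[-3.4,1,-3],[-3.4,2,-6],[-3.4,3,-9],[-3.4,4,-12],[-3.4,5,-16],[-3.4,6.5,-20],[-3.4,8,-24],[-3.4,9.4,-27],[-3.4,9.4,-29.4],[-3.4,9.4,-29.4],[-3.4,9.4,-29.4]],"twist":[0,0,0,0,0,0,0,0,0,0,0,0],"claw":[-1,-1,-1,-1,-1,-1,-1,-1,-1,-1,-1,-1]}'
python3 - <<'E'
from h import *
rel([JAR[0],JAR[1],.25])
d=snap("wrist","n_w.png");print(proj(d,[JAR[0],JAR[1],.245]),proj(d,[.493,-.179,.09]))
d=snap("scene");crop(d,"n_s.png",180,70,310,240,4)
E
```

```text
t: 15.07
tcp_pos: [0.5439, 0.1278, 0.3649]
tool_rot: [0.461, 0.536, -0.464, 0.534]
force: [-1.3, 1.1, -0.6]
finger_gap: 0.369
lin cm [11.49  0.25  0.11] twist None | jaw now 0.146 toolx [-0.005 -0.001 -1.   ] tooly [ 0.989  0.145 -0.005] toolz [ 0.145 -0.989 -0.   ] q6 -0.11 t 15.07 F [-1.3  1.1 -0.6] gap 0.369 tcp [0.5439 0.1278 0.3649]
[259.36556877 184.15930193] [204.09196227 320.35827988]
```

View pics/n_w.png

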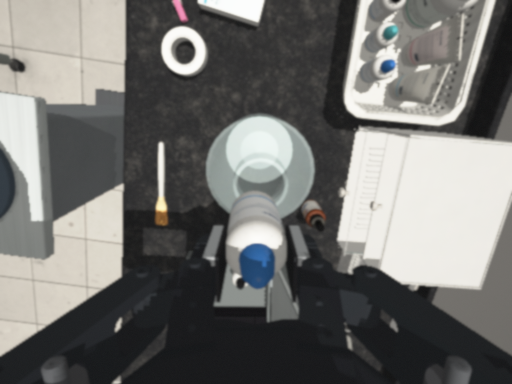

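View pics/n_s.png

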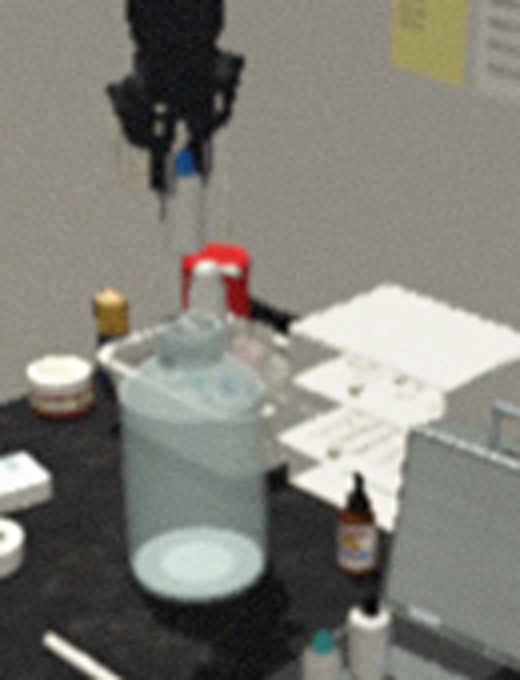

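```bash
python3 - <<'E'
from h import *
d=snap("scene");s=manip.sense();p=s["tcp_pos"];f=lambda X:(proj(d,X)-[180,70]+.5)*4-.5
print("tcp",f(p),"bottom",f(p-[0,0,.047]),"tip",f(p+[0,0,.039]),"mouth",f([JAR[0],JAR[1],.245]))
d=snap("wrist");crop(d,"n_w2.png",200,100,330,300,4);print((proj(d,[JAR[0],JAR[1],.245])-[200,100])*4,(proj(d,p+[0,0,.039])-[200,100])*4)
crop(snap("scene"),"n_s2.png",205,90,245,165,8)
E
```

```text
tcp [180.70469698 190.42689652] bottom [182.76261919 244.65191933] tip [178.94278408 144.00154234] mouth [185.91756437 325.69117472]
[233.6590396 325.814965 ] [230.82638489 715.04566453]
```

View pics/n_w2.png

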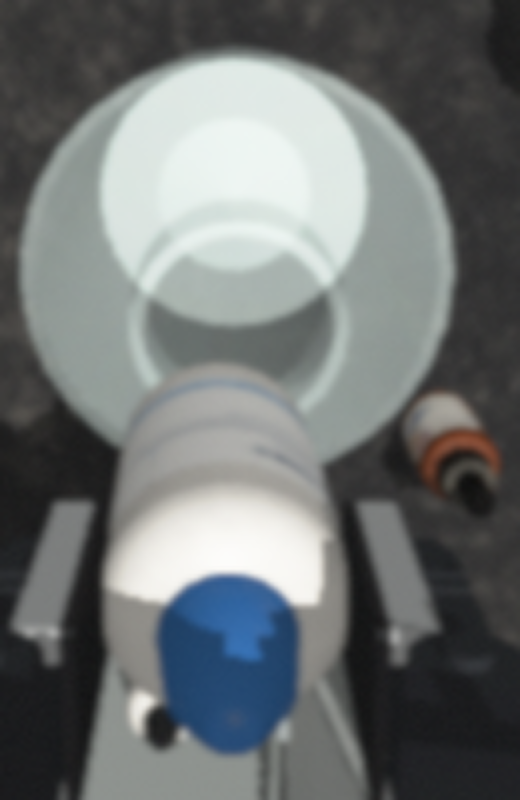

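View pics/n_s2.png

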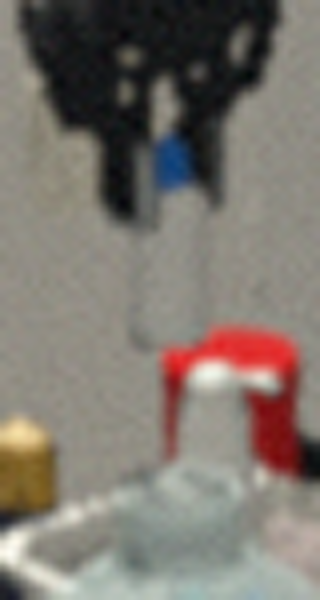

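Rim centre in the wrist view is about (260,181) against a prediction of (259,182). The bottle and mouth offsets agree within about 1 mm, so I lower it.

```bash
python3 -m jog '{"linear":[[2,0.2,0.1],[4,0.3,0.1],[6,0.3,0.1],[7,0.3,0.1],[8,0.3,0.1],[9,0.3,0.1],[10,0.3,0.1],[10.7,0.3,0.1],[10.7,0.3,0.1]],"twist":[0,0,0,0,0,0,0,0,0],"claw":[-1,-1,-1,-1,-1,-1,-1,-1,-1]}'
python3 - <<'E'
from h import *
rel([JAR[0],JAR[1],.25])
d=snap("scene");crop(d,"o_s.png",180,70,310,240,4);snap("wrist","o_w.png")
E
```

```text
t: 16.07
tcp_pos: [0.5476, 0.1259, 0.2589]
tool_rot: [0.462, 0.535, -0.464, 0.534]
force: [1.0, -0.1, 0.1]
finger_gap: 0.373
lin cm [ 0.89 -0.14 -0.13] twist None | jaw now 0.143 toolx [-0.003 -0.    -1.   ] tooly [ 0.99   0.142 -0.003] toolz [ 0.142 -0.99  -0.   ] q6 -0.12 t 16.07 F [ 1.  -0.1  0.1] gap 0.373 tcp [0.5476 0.1259 0.2589]
```

View pics/o_s.png

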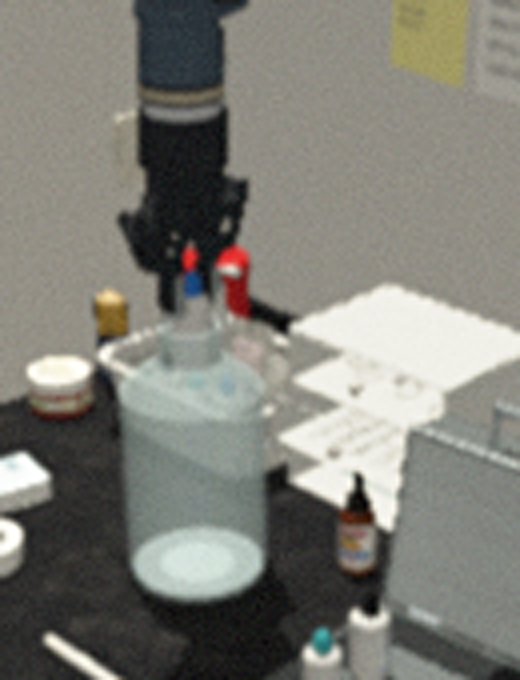

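View pics/o_w.png

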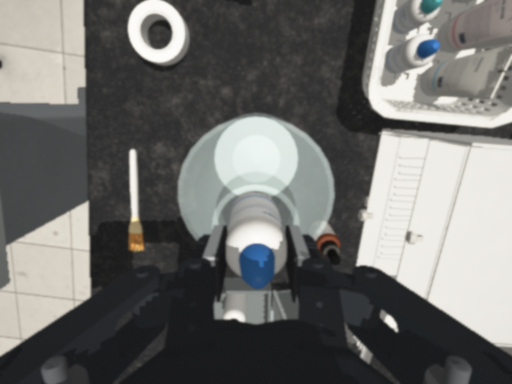

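```bash
python3 -m jog '{"linear":[[0,0,0],[0,0,0],[0,0,0],[0,0,0],[-3,0,0],[-7,0,0],[-11,0,0],[-11,0,0]],"twist":[0,0,0,0,0,0,0,0],"claw":[0.2,0.2,0.2,0.2,0.2,0.2,0.2,0.2]}'
python3 - <<'E'
from h import *
rel([.487,-.109,.36],CY+np.pi/2);rel([.487,-.109,.2],CY+np.pi/2)
d=snap("scene");crop(d,"p_s.png",180,70,310,240,4)
E
```

```text
t: 16.83
tcp_pos: [0.5527, 0.1264, 0.3795]
tool_rot: [0.467, 0.53, -0.459, 0.539]
force: [-0.2, 0.7, 1.3]
finger_gap: 0.598
lin cm [ 1.82 -9.9  22.35] twist 1.569 | jaw now 0.143 toolx [ 0.018  0.001 -1.   ] tooly [0.99  0.143 0.018] toolz [ 0.143 -0.99   0.002] q6 -0.12 t 16.83 F [-0.2  0.7  1.3] gap 0.598 tcp [0.5527 0.1264 0.3795]
lin cm [ 17.81 -10.19  22.32] twist 1.569 | jaw now 0.143 toolx [ 0.018  0.001 -1.   ] tooly [0.99  0.143 0.018] toolz [ 0.143 -0.99   0.002] q6 -0.12 t 16.83 F [-0.2  0.7  1.3] gap 0.598 tcp [0.5527 0.1264 0.3795]
```

View pics/p_s.png

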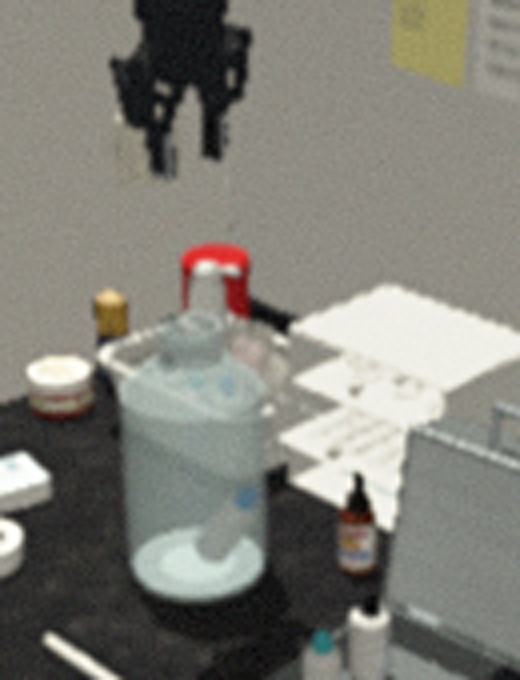

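Blue dropped into the jar and leans inside near the floor. Teal is next.

```bash
python3 -m jog '{"linear":[[0,0,0],[0,0,0]],"twist":[0.1,0.1],"claw":[0.2,0.2]}';python3 - <<'E'
from h import *
rel([.487,-.109,.2],CY+np.pi/2)
E
```

```text
t: 17.05
tcp_pos: [0.5479, 0.1261, 0.37]
tool_rot: [0.489, 0.51, -0.49, 0.51]
force: [-0.9, 0.6, 0.0]
finger_gap: 0.601
lin cm [17.01 -7.05 23.23] twist 1.467 | jaw now 0.041 toolx [-0. -0. -1.] tooly [ 0.999  0.041 -0.   ] toolz [ 0.041 -0.999 -0.   ] q6 -0.01 t 17.05 F [-0.9  0.6  0. ] gap 0.601 tcp [0.5479 0.1261 0.37  ]
```

```bash
python3 -m jog '{"linear":[[0,-1,3],[0,-2,6],[0,-3,9],[0,-4,12],[0,-5,15],[0,-6,18],[4,-7,21],[8,-7,23.2],[12,-7,23.2],[16,-7,23.2],[17,-7,23.2],[17,-7,23.2],[17,-7,23.2],[17,-7,23.2],[17,-7,23.2]],"twist":[0.12,0.24,0.36,0.48,0.6,0.72,0.84,0.96,1.08,1.2,1.32,1.44,1.47,1.47,1.47],"claw":[0.2,0.2,0.2,0.2,0.2,0.2,0.2,0.2,0.2,0.2,0.2,0.2,0.2,0.2,0.2]}'
python3 - <<'E'
from h import *
rel([.487,-.109,.046],CY+np.pi/2)
d=snap("wrist","q_w.png")
print(proj(d,[.487,-.109,.079]),proj(d,[.487,-.109,.062]),proj(d,[.5465,-.1015,.085]))
E
```

```text
t: 18.3
tcp_pos: [0.488, -0.1086, 0.1996]
tool_rot: [-0.705, -0.052, 0.706, -0.051]
force: [0.1, 0.1, 0.3]
finger_gap: 0.605
lin cm [15.36  0.04  0.09] twist 0.001 | jaw now -1.425 toolx [-0.001  0.001 -1.   ] tooly [ 0.146 -0.989 -0.001] toolz [-0.989 -0.146  0.001] q6 0.98 t 18.3 F [0.1 0.1 0.3] gap 0.605 tcp [ 0.488  -0.1086  0.1996]
[255.44091611 183.73436552] [255.4768358  179.45986726] [256.82265436 120.62177731]
```

View pics/q_w.png

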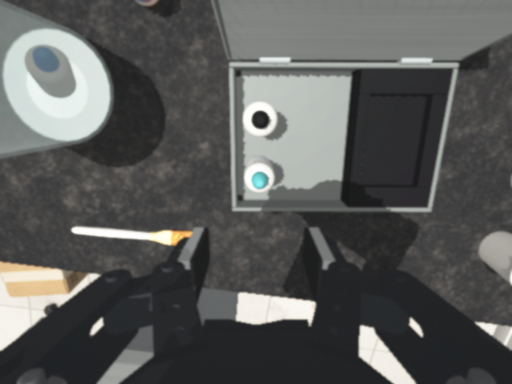

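```bash
python3 -m jog '{"linear":[[4,0.2,0],[8,0.3,0],[11,0.3,0],[13.5,0.3,0],[15.3,0.3,0],[15.3,0.3,0],[15.3,0.3,0],[15.3,0.3,0],[15.3,0.3,0],[15.3,0.3,0],[15.3,0.3,0],[15.3,0.3,0]],"twist":[0,0,0,0,0,0,0,0,0,0,0,0],"claw":[0.2,0.2,0.2,0.2,0.2,0.2,-1,-1,-1,-1,-1,-1]}' 30
python3 -m jog '{"linear":[[-4,0,0],[-8,0,0],[-12,0,0],[-16,0,0],[-20,0,0],[-24,0,0],[-28,0,0],[-32,0,0],[-32,0,0],[-32,0,0]],"twist":[0,0,0,0,0,0,0,0,0,0],"claw":[-1,-1,-1,-1,-1,-1,-1,-1,-1,-1]}'
python3 - <<'E'
from h import *
rel([JAR[0],JAR[1],.37]);rel([JAR[0],JAR[1],.252])
d=snap("wrist","r_w.png")
E
```

```text
t: 19.35
tcp_pos: [0.4894, -0.1119, 0.0482]
tool_rot: [0.706, 0.051, -0.705, 0.051]
force: [0.3, -0.6, 3.2]
finger_gap: 0.349
t: 20.18
tcp_pos: [0.4898, -0.1121, 0.3703]
tool_rot: [0.707, 0.05, -0.703, 0.052]
force: [-0.7, -0.4, -0.3]
finger_gap: 0.344
lin cm [-1.000e-02 -2.285e+01 -9.000e+00] twist None | jaw now -1.427 toolx [ 0.006 -0.003 -1.   ] tooly [ 0.143 -0.99   0.004] toolz [-0.99  -0.144 -0.006] q6 0.98 t 20.18 F [-0.7 -0.4 -0.3] gap 0.344 tcp [ 0.4898 -0.1121  0.3703]
lin cm [ 11.79 -22.9   -8.93] twist None | jaw now -1.427 toolx [ 0.006 -0.003 -1.   ] tooly [ 0.143 -0.99   0.004] toolz [-0.99  -0.144 -0.006] q6 0.98 t 20.18 F [-0.7 -0.4 -0.3] gap 0.344 tcp [ 0.4898 -0.1121  0.3703]
```

View pics/r_w.png

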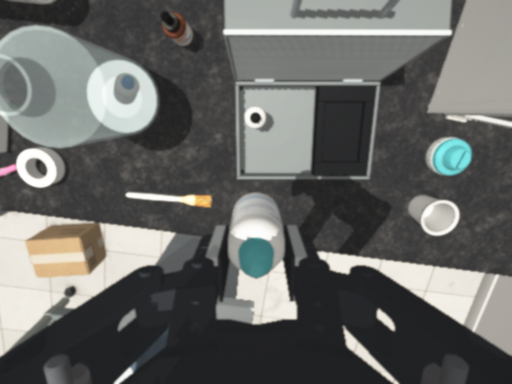

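```bash
python3 -m jog '{"linear":[[0,-3,-1],[0,-6,-2],[0,-9,-3.5],[0,-12,-5],[0,-15,-6],[0,-18,-7],[0,-21,-8],[0,-22.8,-9],[0,-22.8,-9],[0,-22.8,-9],[0,-22.8,-9]],"twist":[0,0,0,0,0,0,0,0,0,0,0],"claw":[-1,-1,-1,-1,-1,-1,-1,-1,-1,-1,-1]}'
python3 - <<'E'
from h import *
rel([JAR[0],JAR[1],.256])
s=manip.sense();p=s["tcp_pos"]
d=snap("wrist");crop(d,"s_w2.png",190,100,330,300,4);print((proj(d,[JAR[0],JAR[1],.245])-[190,100])*4,(proj(d,p+[0,0,.031])-[190,100])*4)
d=snap("scene");crop(d,"s_s.png",180,70,310,240,4);f=lambda X:(proj(d,X)-[180,70]+.5)*4-.5
print("tcp",f(p),"bottom",f(p-[0,0,.043]),"tip",f(p+[0,0,.031]),"mouth",f([JAR[0],JAR[1],.245]))
E
```

```text
t: 21.15
tcp_pos: [0.5442, 0.1263, 0.3655]
tool_rot: [-0.704, -0.051, 0.707, -0.051]
force: [0.1, -1.3, -0.9]
finger_gap: 0.345
lin cm [10.95 -0.05 -0.24] twist None | jaw now -1.427 toolx [-0.004 -0.001 -1.   ] tooly [ 0.143 -0.99   0.   ] toolz [-0.99  -0.143  0.004] q6 1.46 t 21.15 F [ 0.1 -1.3 -0.9] gap 0.345 tcp [0.5442 0.1263 0.3655]
[258.31559596 321.98933024] [256.69942508 673.90333141]
tcp [179.5325208  191.17280633] bottom [181.43544952 240.82609722] tip [178.12324595 154.40047033] mouth [185.91756437 325.69117472]
```

View pics/s_w2.png

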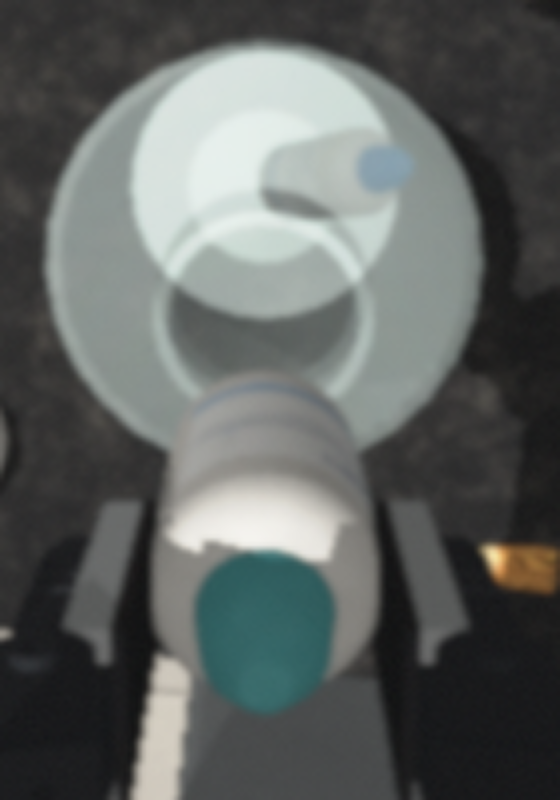

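View pics/s_s.png

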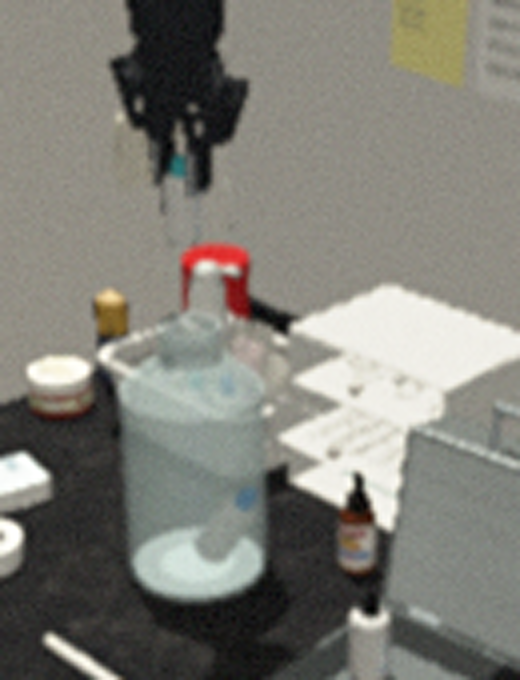

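```bash
python3 -m jog '{"linear":[[2,0,-0.2],[4,0,-0.3],[6,0,-0.3],[7,0,-0.3],[8,0,-0.3],[9,0,-0.3],[10,0,-0.3],[11,0,-0.3],[11,0,-0.3],[11,0,-0.3]],"twist":[0,0,0,0,0,0,0,0,0,0],"claw":[-1,-1,-1,-1,-1,-1,-1,-1,-1,-1]}'
python3 - <<'E'
from h import *
d=snap("scene");crop(d,"t_s.png",180,70,310,240,4);rel([JAR[0],JAR[1],.256])
E
```

```text
t: 22.08
tcp_pos: [0.548, 0.1273, 0.2569]
tool_rot: [-0.705, -0.051, 0.706, -0.051]
force: [0.6, -0.2, -0.2]
finger_gap: 0.345
lin cm [ 0.15 -0.01  0.25] twist None | jaw now -1.427 toolx [ 0.  0. -1.] tooly [ 0.143 -0.99   0.   ] toolz [-0.99  -0.143 -0.   ] q6 1.46 t 22.13 F [ 0.  -0.   0.8] gap 0.346 tcp [0.5485 0.1273 0.2575]
```

View pics/t_s.png

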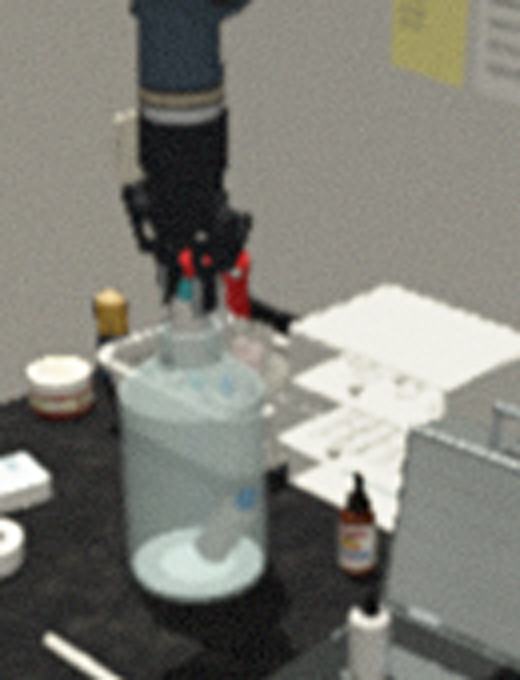

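Teal is in the neck without contact, so I release it.

```bash
python3 -m jog '{"linear":[[0,0,0],[0,0,0],[0,0,0],[0,0,0],[-3,0,0],[-7,0,0],[-11,0,0],[-11,0,0],[-11,0,0],[-11,0,0]],"twist":[0,0,0,0,0,0,0,0,0,0],"claw":[0.2,0.2,0.2,0.2,0.2,0.2,0.2,0.2,0.2,0.2]}'
python3 - <<'E'
from h import *
d=snap("scene");crop(d,"u_s.png",180,70,310,240,4);rel([.5465,-.1025,.20],CY+np.pi/2)
E
```

```text
t: 22.97
tcp_pos: [0.5478, 0.1273, 0.3673]
tool_rot: [0.705, 0.051, -0.705, 0.051]
force: [0.1, -0.1, -0.5]
finger_gap: 0.597
lin cm [16.63 22.73  3.34] twist -0.001 | jaw now -1.427 toolx [-0.002 -0.    -1.   ] tooly [ 0.143 -0.99  -0.   ] toolz [-0.99  -0.143  0.002] q6 1.46 t 23.02 F [-0.6 -0.2  0.6] gap 0.603 tcp [0.5474 0.1272 0.3663]
```

View pics/u_s.png

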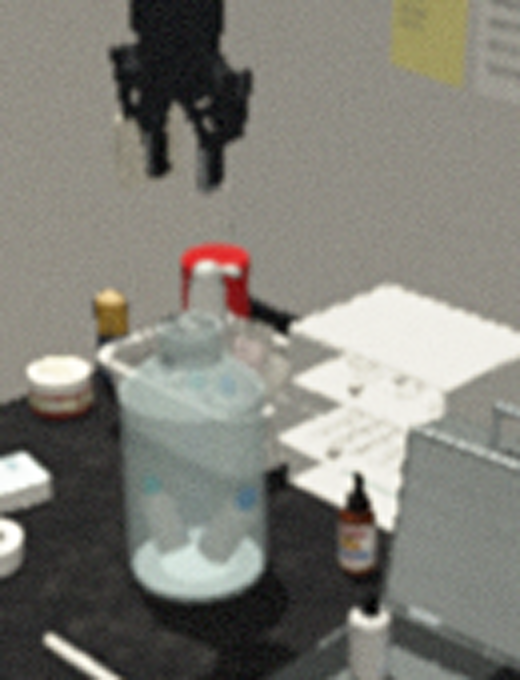

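```bash
python3 -m jog '{"linear":[[0,3,0],[0,6,0],[0,9,1],[0,12,1.5],[0,15,2],[0,18,3],[2,21,3.3],[5,22.8,3.3],[9,22.8,3.3],[13,22.8,3.3],[16.6,22.8,3.3],[16.6,22.8,3.3],[16.6,22.8,3.3]],"twist":[0,0,0,0,0,0,0,0,0,0,0,0,0],"claw":[0.2,0.2,0.2,0.2,0.2,0.2,0.2,0.2,0.2,0.2,0.2,0.2,0.2]}'
python3 - <<'E'
from h import *
rel([.5465,-.1025,.05],CY+np.pi/2)
d=snap("wrist","v_w.png")
print(proj(d,[.5465,-.1025,.085]))
E
```

```text
t: 24.1
tcp_pos: [0.5461, -0.1024, 0.1986]
tool_rot: [-0.703, -0.052, 0.708, -0.049]
force: [0.2, 0.7, 0.7]
finger_gap: 0.603
lin cm [14.86  0.08 -0.14] twist -0.002 | jaw now -1.427 toolx [-0.007  0.003 -1.   ] tooly [ 0.143 -0.99  -0.004] toolz [-0.99  -0.143  0.007] q6 1.04 t 24.1 F [0.2 0.7 0.7] gap 0.603 tcp [ 0.5461 -0.1024  0.1986]
[255.71415413 183.56605049]
```

View pics/v_w.png

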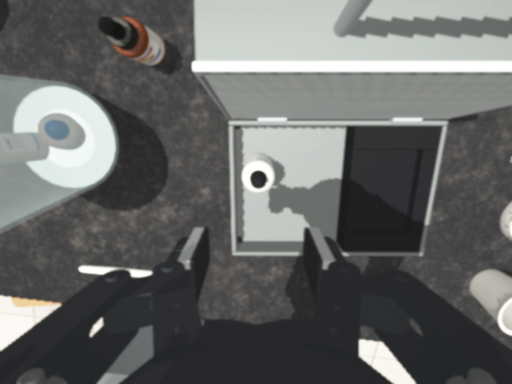

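```bash
python3 -m jog '{"linear":[[4,0.1,-0.2],[8,0.2,-0.2],[11,0.2,-0.2],[13.5,0.2,-0.2],[15,0.2,-0.2],[15,0.2,-0.2],[15,0.2,-0.2],[15,0.2,-0.2],[15,0.2,-0.2],[15,0.2,-0.2],[15,0.2,-0.2],[15,0.2,-0.2]],"twist":[0,0,0,0,0,0,0,0,0,0,0,0],"claw":[0.2,0.2,0.2,0.2,0.2,0.2,-1,-1,-1,-1,-1,-1]}' 30
python3 -m jog '{"linear":[[-4,0,0],[-8,0,0],[-12,0,0],[-16,0,0],[-20,0,0],[-24,0,0],[-28,0,0],[-32,0,0],[-32,0,0],[-32,0,0]],"twist":[0,0,0,0,0,0,0,0,0,0],"claw":[-1,-1,-1,-1,-1,-1,-1,-1,-1,-1]}'
python3 - <<'E'
from h import *
rel([.5475,.127,.37])
E
```

```text
t: 25.15
tcp_pos: [0.5523, -0.1055, 0.0536]
tool_rot: [0.707, 0.05, -0.704, 0.052]
force: [-0.6, 0.6, 7.5]
finger_gap: 0.367
t: 25.98
tcp_pos: [0.5514, -0.1051, 0.3751]
tool_rot: [0.708, 0.05, -0.703, 0.052]
force: [0.0, -0.2, -0.9]
finger_gap: 0.369
lin cm [  0.44 -23.03  -2.94] twist None | jaw now -1.427 toolx [ 0.007 -0.003 -1.   ] tooly [ 0.143 -0.99   0.004] toolz [-0.99  -0.143 -0.007] q6 1.04 t 25.98 F [ 0.  -0.2 -0.9] gap 0.369 tcp [ 0.5514 -0.1051  0.3751]
```

```bash
python3 -m jog '{"linear":[[0,-3,0],[0,-6,-0.5],[0,-9,-1],[0,-12,-1.5],[0,-15,-2],[0,-18,-2.5],[0,-21,-3],[0,-23,-3],[0,-23,-3],[0,-23,-3],[0,-23,-3]],"twist":[0,0,0,0,0,0,0,0,0,0,0],"claw":[-1,-1,-1,-1,-1,-1,-1,-1,-1,-1,-1]}'
python3 - <<'E'
from h import *
rel([.5475,.127,.26])
s=manip.sense();p=s["tcp_pos"]
d=snap("wrist");crop(d,"w_w2.png",190,100,330,300,4);print((proj(d,[JAR[0],JAR[1],.245])-[190,100])*4,(proj(d,p+[0,0,.033])-[190,100])*4)
E
```

```text
t: 26.9
tcp_pos: [0.5465, 0.1266, 0.3701]
tool_rot: [-0.704, -0.051, 0.706, -0.051]
force: [1.1, -0.6, -0.2]
finger_gap: 0.368
lin cm [11.01 -0.03 -0.13] twist None | jaw now -1.427 toolx [-0.003 -0.001 -1.   ] tooly [ 0.143 -0.99   0.   ] toolz [-0.99  -0.143  0.003] q6 1.46 t 26.9 F [ 1.1 -0.6 -0.2] gap 0.368 tcp [0.5465 0.1266 0.3701]
[258.14435529 327.26883091] [256.66997751 683.34644691]
```

View pics/w_w2.png

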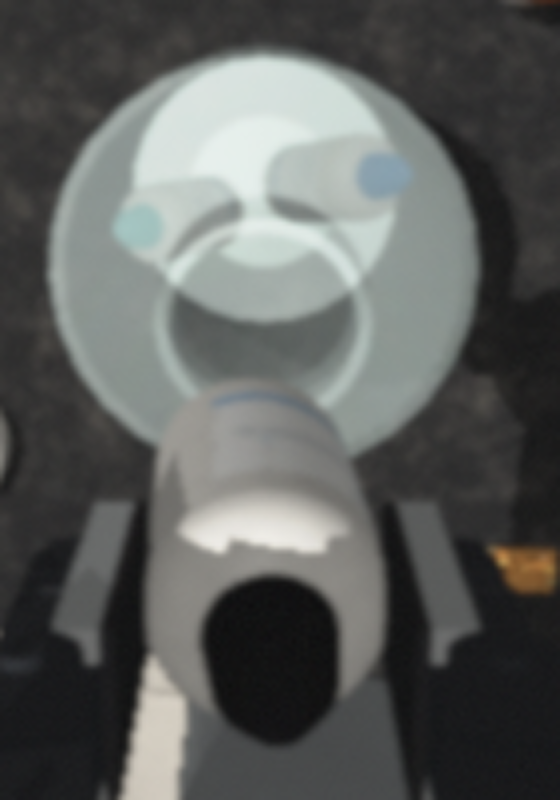

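```bash
python3 -m jog '{"linear":[[2,0,-0.1],[4,0,-0.1],[6,0,-0.1],[7,0,-0.1],[8,0,-0.1],[9,0,-0.1],[10,0,-0.1],[11,0,-0.1],[11,0,-0.1],[11,0,-0.1]],"twist":[0,0,0,0,0,0,0,0,0,0],"claw":[-1,-1,-1,-1,-1,-1,-1,-1,-1,-1]}'
python3 - <<'E'
from h import *
d=snap("scene");crop(d,"x_s.png",180,70,310,240,4);rel([JAR[0],JAR[1],.256]);snap("wrist","x_w.png")
E
```

```text
t: 27.78
tcp_pos: [0.5481, 0.1273, 0.2609]
tool_rot: [-0.705, -0.051, 0.706, -0.051]
force: [0.0, -0.1, -0.6]
finger_gap: 0.375
lin cm [ 0.55 -0.    0.25] twist None | jaw now -1.427 toolx [ 0.  0. -1.] tooly [ 0.143 -0.99   0.   ] toolz [-0.99  -0.143 -0.   ] q6 1.46 t 27.83 F [-0.1 -0.2  0. ] gap 0.373 tcp [0.5485 0.1273 0.2615]
```

View pics/x_s.png

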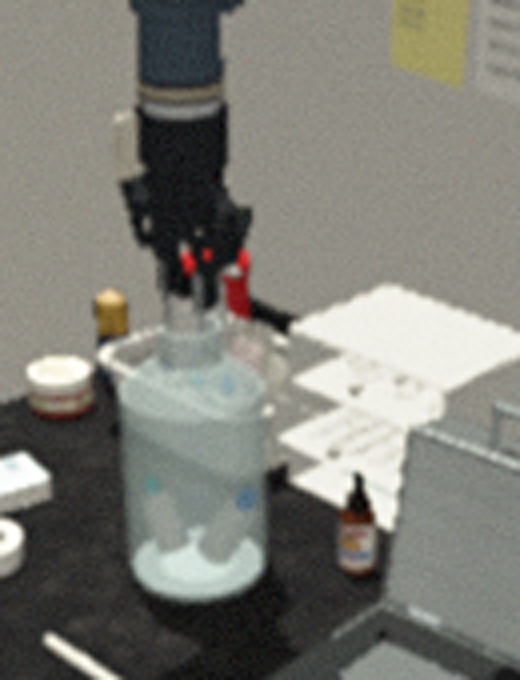

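View pics/x_w.png

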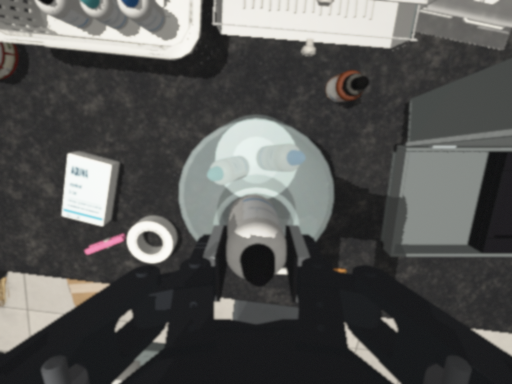

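```bash
python3 -m jog '{"linear":[[0,0,0],[0,0,0],[0,0,0],[0,0,0],[-3,0,0],[-7,0,0],[-11,0,0],[-11,0,0],[-11,0,0],[-11,0,0]],"twist":[0,0,0,0,0,0,0,0,0,0],"claw":[0.2,0.2,0.2,0.2,0.2,0.2,0.2,0.2,0.2,0.2]}'
python3 - <<'E'
from h import *
d=snap("scene");crop(d,"y_s.png",180,70,310,240,4);d=snap("top","y_top.png");crop(d,"y_t.png",110,140,270,260,5)
E
```

```text
t: 28.72
tcp_pos: [0.5478, 0.1273, 0.3712]
tool_rot: [-0.705, -0.051, 0.705, -0.051]
force: [-0.0, -0.3, -0.3]
finger_gap: 0.599
```

View pics/y_s.png

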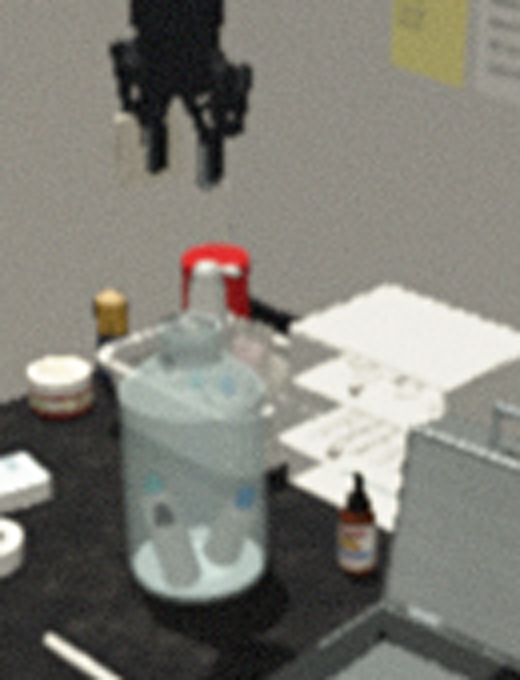

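View pics/y_t.png

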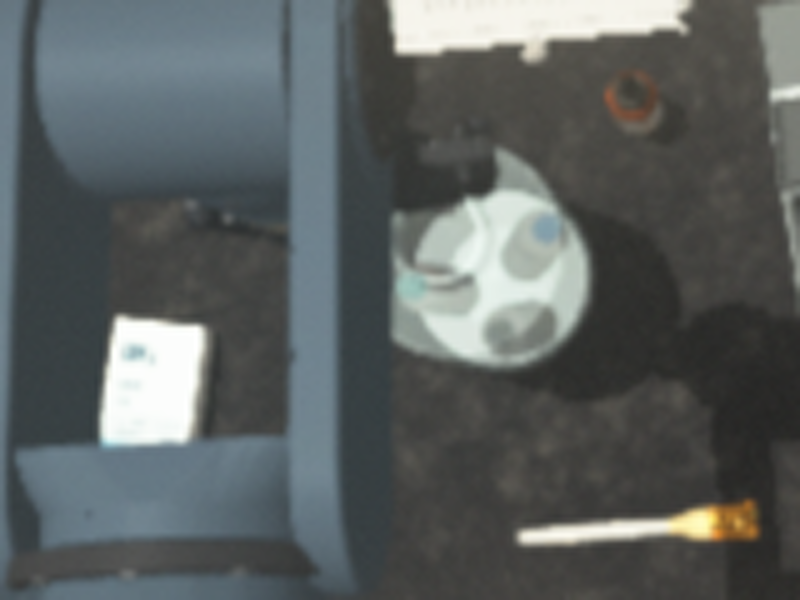

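All three bottles are in the jar, below the shoulder. The carton still has its corner at (118,318), so it has not moved. I move above it.

```bash
python3 - <<'E'
from h import *
rel([.4725,.3585,.2],-1.696)
E
```

```text
lin cm [ 16.99 -23.95   4.02] twist 0.269 | jaw now -1.427 toolx [-0.003 -0.    -1.   ] tooly [ 0.143 -0.99  -0.   ] toolz [-0.99  -0.143  0.003] q6 1.46 t 28.82 F [ 0.3 -0.7  0. ] gap 0.603 tcp [0.5472 0.1272 0.3697]
```

```bash
python3 -m jog '{"linear":[[0,-3,0.5],[0,-6,1],[0,-9,1.5],[0,-12,2],[0,-15,2.5],[0,-18,3],[2,-21,3.5],[5,-24,4],[9,-24,4],[13,-24,4],[17,-24,4],[17,-24,4],[17,-24,4]],"twist":[0,0,0,0.1,0.2,0.27,0.27,0.27,0.27,0.27,0.27,0.27,0.27],"claw":[1,1,1,1,1,1,1,1,1,1,1,1,1]}'
python3 - <<'E'
from h import *
rel([.4725,.3585,.01],-1.696)
d=snap("wrist","z_w.png")
for p in[[0.5233,0.3829,.024],[0.5172,0.3222,.024],[0.4212,0.3334,.024],[0.4278,0.3957,.024]]:print(proj(d,p))
E
```

```text
t: 29.9
tcp_pos: [0.4722, 0.358, 0.1983]
tool_rot: [-0.703, 0.046, 0.708, 0.043]
force: [0.2, 1.1, 1.0]
finger_gap: 1.003
lin cm [18.83 -0.14 -0.16] twist -0.001 | jaw now -1.697 toolx [-0.007 -0.004 -1.   ] tooly [-0.126 -0.992  0.005] toolz [-0.992  0.126  0.007] q6 2.16 t 29.9 F [0.2 1.1 1. ] gap 1.003 tcp [0.4722 0.358  0.1983]
[226.15380144 128.09420672]
[281.29935493 126.63241107]
[280.00642502 208.73535875]
[227.96437946 209.80844514]
```

View pics/z_w.png

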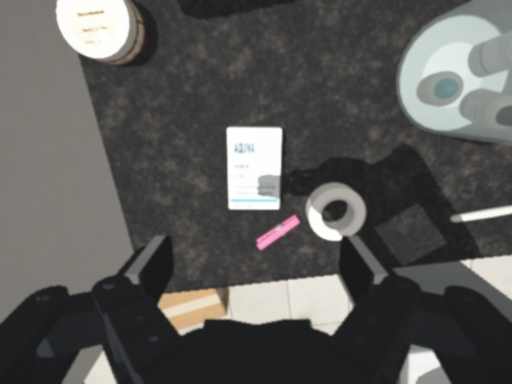

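```bash
python3 -m jog '{"linear":[[4,0,0],[8,0,0],[12,0,0],[15,0,0],[17,0,0],[18,0,0],[18.7,0,0],[18.7,0,0],[18.7,0,0]],"twist":[0,0,0,0,0,0,0,0,0],"claw":[1,1,1,1,0.8,0.8,0.8,0.8,0.8]}' 35
python3 - <<'E'
from h import *
rel([.4725,.3585,.01],-1.696)
d=snap("wrist","za_w.png");d=snap("scene");crop(d,"za_s.png",140,130,240,230,6)
E
```

```text
t: 30.7
tcp_pos: [0.4759, 0.3598, 0.0162]
tool_rot: [0.707, -0.044, -0.705, -0.045]
force: [0.5, 0.6, -0.2]
finger_gap: 0.9
lin cm [0.62 0.17 0.32] twist -0.001 | jaw now -1.697 toolx [ 0.003  0.002 -1.   ] tooly [-0.126 -0.992 -0.002] toolz [-0.992  0.126 -0.003] q6 2.16 t 30.7 F [ 0.5  0.6 -0.2] gap 0.9 tcp [0.4759 0.3598 0.0162]
```

View pics/za_w.png

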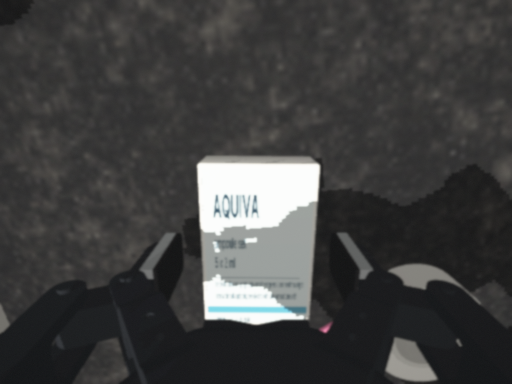

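View pics/za_s.png

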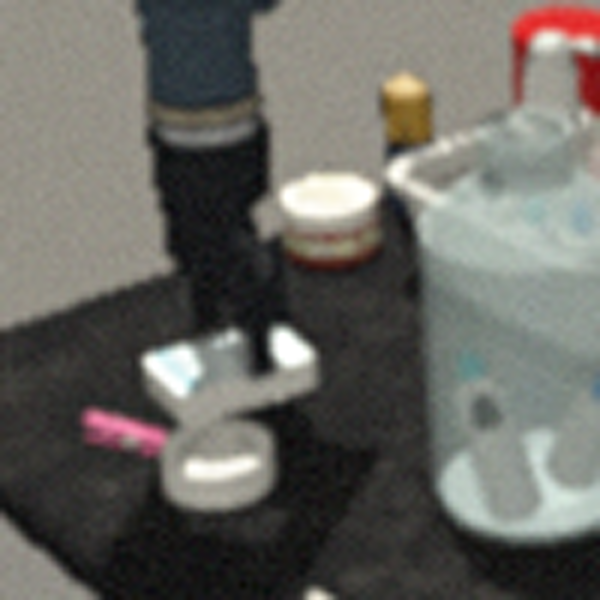

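```bash
python3 -m jog '{"linear":[[0.3,0.1,0.2],[0.6,0.1,0.3],[0.6,0.1,0.3],[0.6,0.1,0.3]],"twist":[0,0,0,0],"claw":[0.8,0.8,0.8,0.8]}'
python3 -m jog '{"linear":[[0,0,0],[0,0,0],[0,0,0],[0,0,0],[0,0,0],[0,0,0]],"twist":[0,0,0,0,0,0],"claw":[-1,-1,-1,-1,-1,-1]}'
python3 - <<'E'
from h import *
rel([.4725,.3585,.01],-1.696)
d=snap("wrist","zb_w.png")
E
```

```text
t: 31.13
tcp_pos: [0.4708, 0.3584, 0.0083]
tool_rot: [-0.706, 0.045, 0.706, 0.044]
force: [0.1, 0.5, -0.2]
finger_gap: 0.898
t: 31.63
tcp_pos: [0.4713, 0.3586, 0.0086]
tool_rot: [0.706, -0.044, -0.706, -0.045]
force: [-0.3, 0.3, 4.1]
finger_gap: 0.686
lin cm [-0.14 -0.01 -0.12] twist -0.001 | jaw now -1.697 toolx [ 0.  0. -1.] tooly [-0.126 -0.992 -0.   ] toolz [-0.992  0.126 -0.   ] q6 2.16 t 31.63 F [-0.3  0.3  4.1] gap 0.686 tcp [0.4713 0.3586 0.0086]
```

View pics/zb_w.png

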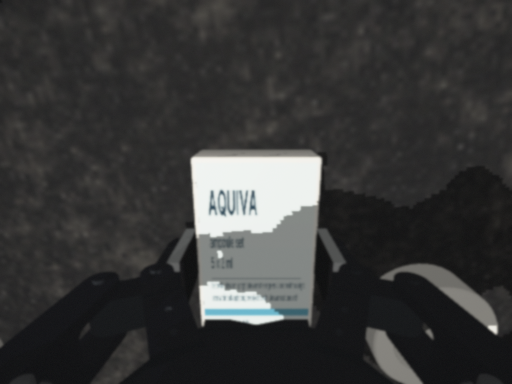

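```bash
python3 -m jog '{"linear":[[-2,0,0],[-4,0,0],[-8,0,0],[-12,0,0],[-16,0,0],[-20,0,0],[-24,0,0],[-28,0,0],[-32,0,0],[-34,0,0],[-34,0,0],[-34,0,0]],"twist":[0,0,0,0,0,0,0,0,0,0,0,0],"claw":[-1,-1,-1,-1,-1,-1,-1,-1,-1,-1,-1,-1]}'
python3 - <<'E'
from h import *
p=case(0,-.062,.15);print(p);rel(p,CY+np.pi/2)
d=snap("wrist","zc_w.png");d=snap("scene");crop(d,"zc_s.png",130,50,260,170,6)
E
```

```text
t: 32.68
tcp_pos: [0.471, 0.3583, 0.3485]
tool_rot: [0.706, -0.044, -0.705, -0.045]
force: [-0.5, 0.5, -1.9]
finger_gap: 0.69
[ 0.54197694 -0.24934668  0.15      ]
lin cm [ 19.83  59.4  -14.67] twist -0.272 | jaw now -1.697 toolx [ 0.001  0.    -1.   ] tooly [-0.126 -0.992 -0.   ] toolz [-0.992  0.126 -0.001] q6 2.16 t 32.68 F [-0.5  0.5 -1.9] gap 0.69 tcp [0.471  0.3583 0.3485]
```

View pics/zc_w.png

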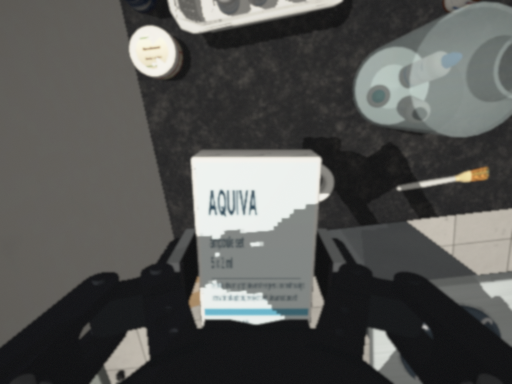

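View pics/zc_s.png

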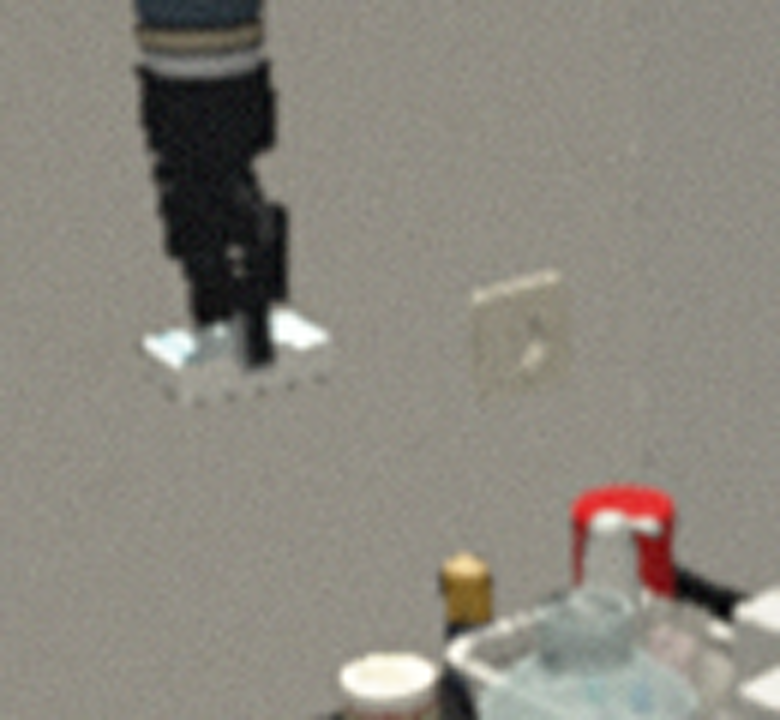

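```bash
python3 -m jog '{"linear":[[0,2,-0.5],[0,5,-1],[0,8,-2],[0,12,-3],[0,16,-4],[0,20,-5],[0,24,-6],[0,28,-7],[0,32,-8],[0,36,-9],[0,40,-10],[0,44,-11],[0,48,-12],[0,52,-13],[0,56,-14],[0,59.4,-14.7],[0,59.4,-14.7],[0,59.4,-14.7]],"twist":[0,0,0,0,0,-0.05,-0.1,-0.15,-0.2,-0.25,-0.27,-0.27,-0.27,-0.27,-0.27,-0.27,-0.27,-0.27],"claw":[-1,-1,-1,-1,-1,-1,-1,-1,-1,-1,-1,-1,-1,-1,-1,-1,-1,-1]}'
python3 - <<'E'
from h import *
p=case(0,-.062,.15);rel(p,CY+np.pi/2)
E
```

```text
t: 34.28
tcp_pos: [0.5409, -0.2509, 0.3445]
tool_rot: [-0.704, -0.051, 0.707, -0.048]
force: [-0.4, 1.1, -1.2]
finger_gap: 0.692
lin cm [19.45 -0.05 -0.22] twist -0.005 | jaw now -1.431 toolx [-0.005  0.004 -1.   ] tooly [ 0.14  -0.99  -0.005] toolz [-0.99  -0.14   0.005] q6 0.81 t 34.28 F [-0.4  1.1 -1.2] gap 0.692 tcp [ 0.5409 -0.2509  0.3445]
```

```bash
python3 -m jog '{"linear":[[4,0,-0.1],[8,0,-0.1],[12,0,-0.1],[16,0,-0.1],[19,0,-0.1],[21,0,-0.1],[22.5,0,-0.1],[23.5,0,-0.1],[23.5,0,-0.1],[23.5,0,-0.1]],"twist":[0,0,0,0,0,0,0,0,0,0],"claw":[-1,-1,-1,-1,-1,-1,-1,-1,-1,-1]}'
python3 - <<'E'
from h import *
p=case(0,-.062,.035);rel(p,CY+np.pi/2)
d=snap("wrist","zd_w.png")
for x,y in[(.05,-.0295),(.05,-.0945),(.075,-.018),(.075,-.111),(-.05,-.0945)]:print(x,y,proj(d,case(x,y,.036)))
d=snap("scene");crop(d,"zd_s.png",230,190,350,290,6)
d=snap("top","zd_t.png");crop(d,"zd_t.png",255,130,365,230,7)
E
```

```text
t: 35.12
tcp_pos: [0.5428, -0.248, 0.1127]
tool_rot: [-0.705, -0.052, 0.706, -0.051]
force: [0.7, -0.4, -1.5]
finger_gap: 0.692
lin cm [7.77 0.14 0.09] twist -0.001 | jaw now -1.426 toolx [-0.002  0.001 -1.   ] tooly [ 0.144 -0.99  -0.002] toolz [-0.99  -0.144  0.001] q6 0.81 t 35.12 F [ 0.7 -0.4 -1.5] gap 0.692 tcp [ 0.5428 -0.248   0.1127]
0.05 -0.0295 [214.52522786 135.91488935]
0.05 -0.0945 [298.62089402 135.91258055]
0.075 -0.018 [197.78271101 102.05776373]
0.075 -0.111 [322.10288965 102.03298715]
-0.05 -0.0945 [293.77111855 252.11977655]
```

View pics/zd_w.png

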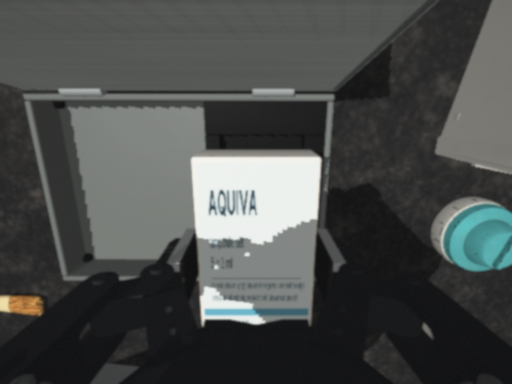

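View pics/zd_s.png

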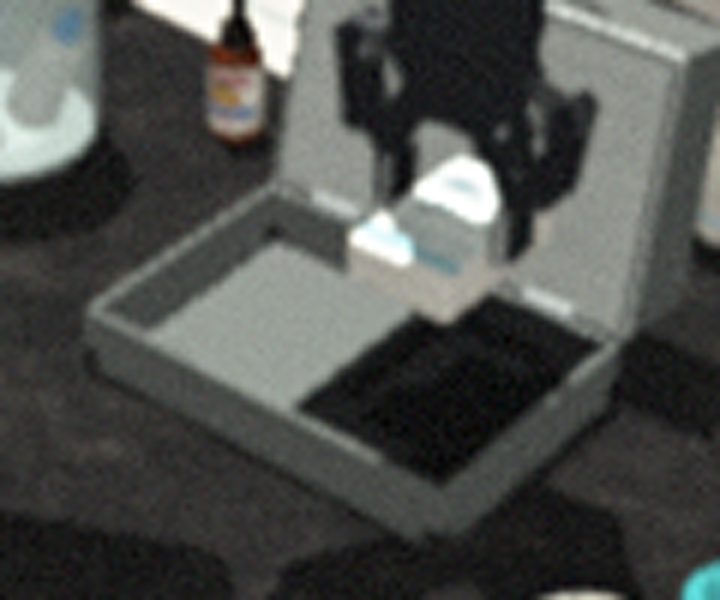

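View pics/zd_t.png

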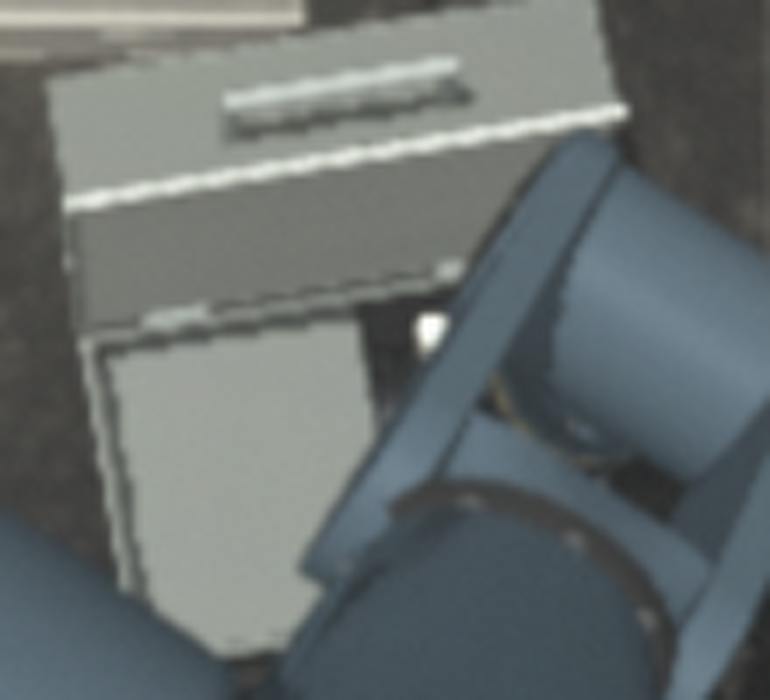

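```bash
python3 - <<'E'
from h import *
d=snap("wrist")
im=d["pixels"][85:165,180:350].astype(float);im=np.clip(im*4,0,255).astype(np.uint8)
cv2.imwrite("pics/ze.png",cv2.resize(im,None,fx=4.7,fy=4.7,interpolation=cv2.INTER_CUBIC)[:,:,::-1])
s=manip.sense();R=Rn.from_quat(s["tool_rot"]).as_matrix()
for h in(0,.02,-.02,-.0767):print(h,proj(d,s["tcp_pos"]+[0,0,h]))
for x,y in[(.05,-.0295),(.05,-.0945),(.075,-.018),(.075,-.111)]:print(x,y,proj(d,case(x,y,.036)))
E
```

```text
0 [254.64956154 237.99679973]
0.02 [254.55242589 256.02086924]
-0.02 [254.72549605 223.90672273]
-0.0767 [254.87196223 196.7290952 ]
0.05 -0.0295 [212.59033412 137.32140235]
0.05 -0.0945 [295.78426636 137.24444924]
0.075 -0.018 [195.95612492 103.88012131]
0.075 -0.111 [318.84475747 103.78930603]
```

View pics/ze.png

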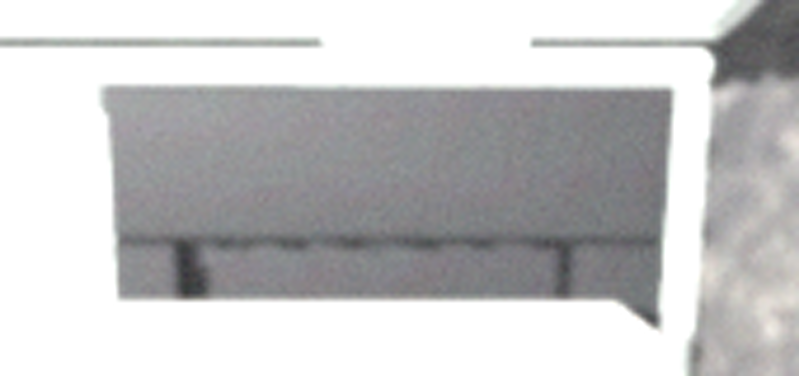

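```bash
python3 - <<'E'
from h import *
d=snap("wrist");s=manip.sense();R=Rn.from_quat(s["tool_rot"]).as_matrix();p=s["tcp_pos"]
im=d["pixels"][140:180,180:340]
cv2.imwrite("pics/zf.png",cv2.resize(im,None,fx=5,fy=5,interpolation=cv2.INTER_CUBIC)[:,:,::-1])
for col in(230,256,290): print(col,d["pixels"][142:164,col].mean(1).round(0))
Rz=np.eye(3)
f=lambda x,y,z:proj(d,p+R@np.array([x,y,z]))
for z in(-.044,-.0475,-.051):print(z,"topback",f(-.0154,0,z),"botback",f(.0086,0,z), f(-.0154,-.03,z),f(-.0154,.03,z))
rel(case(0,-.062,.035),CY+np.pi/2)
E
```

```text
230 [ 35.  34.  34.  33.  35.  35.  45.  74. 104. 120. 128. 134. 140. 149.
 176. 217. 236. 241. 242. 241. 240. 239.]
256 [ 33.  33.  33.  34.  33.  34.  44.  72. 103. 119. 127. 132. 139. 148.
 175. 217. 235. 240. 241. 241. 240. 240.]
290 [ 31.  32.  31.  31.  30.  33.  43.  72. 102. 118. 125. 132. 137. 148.
 176. 217. 235. 240. 240. 240. 239. 239.]
-0.044 topback [254.30886831 166.07859121] botback [254.53545986 157.38456123] [189.55801784 166.04773283] [319.04866887 166.10944431]
-0.0475 topback [254.30108447 158.59154623] botback [254.53030145 150.97671802] [189.06324906 158.55981202] [319.52770315 158.62327499]
-0.051 topback [254.29318266 150.99103914] botback [254.52507679 144.4865787 ] [188.56098168 150.95840599] [320.0139963  151.02366665]
lin cm [ 7.96 -0.06  0.2 ] twist -0.001 | jaw now -1.427 toolx [ 0.002 -0.001 -1.   ] tooly [ 0.143 -0.99   0.002] toolz [-0.99  -0.143 -0.002] q6 0.81 t 35.37 F [ 0.6 -0.6 -1. ] gap 0.694 tcp [ 0.5439 -0.2496  0.1146]
```

View pics/zf.png

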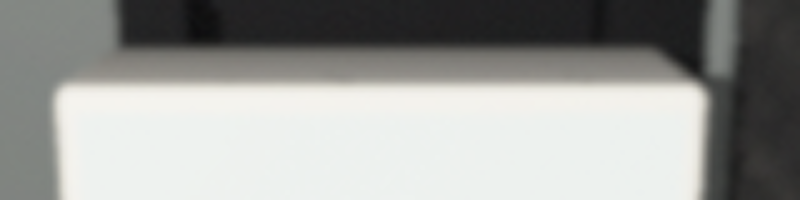

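```bash
python3 -m jog '{"linear":[[2,0.2,0.2],[4,0.2,0.2],[5.5,0.2,0.2],[6.5,0.2,0.2],[6.5,0.2,0.2],[6.5,0.2,0.2],[6.5,0.2,0.2]],"twist":[0,0,0,0,0,0,0],"claw":[-1,-1,-1,-1,-1,-1,-1]}'
python3 - <<'E'
from h import *
rel(case(0,-.062,.035),CY+np.pi/2)
d=snap("wrist","zg_w.png")
im=np.clip(d["pixels"][60:170,170:350].astype(float)*3,0,255).astype(np.uint8)
cv2.imwrite("pics/zg.png",cv2.resize(im,None,fx=4.4,fy=4.4,interpolation=cv2.INTER_CUBIC)[:,:,::-1])
for x,y in[(.05,-.0295),(.05,-.0945),(.075,-.018),(.075,-.111)]:print(x,y,(proj(d,case(x,y,.036))-[170,60])*4.4)
d=snap("scene");crop(d,"zg_s.png",230,190,350,290,6)
E
```

```text
t: 35.95
tcp_pos: [0.5422, -0.252, 0.0493]
tool_rot: [0.706, 0.05, -0.705, 0.051]
force: [0.7, -0.4, -1.7]
finger_gap: 0.691
lin cm [ 1.43 -0.27 -0.01] twist -0.002 | jaw now -1.427 toolx [ 0.002 -0.001 -1.   ] tooly [ 0.143 -0.99   0.001] toolz [-0.99  -0.143 -0.002] q6 0.81 t 35.95 F [ 0.7 -0.4 -1.7] gap 0.691 tcp [ 0.5422 -0.252   0.0493]
0.05 -0.0295 [ 92.56325724 373.90021864]
0.05 -0.0945 [607.28568369 373.22709517]
0.075 -0.018 [-16.21579889 165.82334112]
0.075 -0.111 [754.28783496 164.97522343]
```

View pics/zg.png

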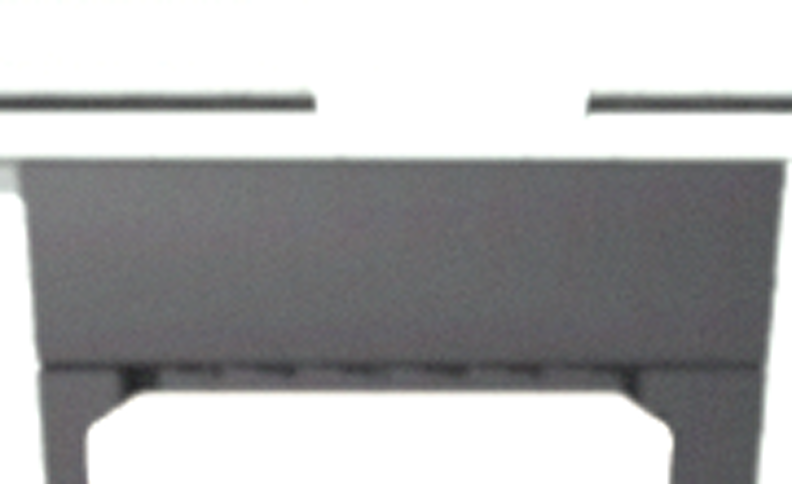

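View pics/zg_s.png

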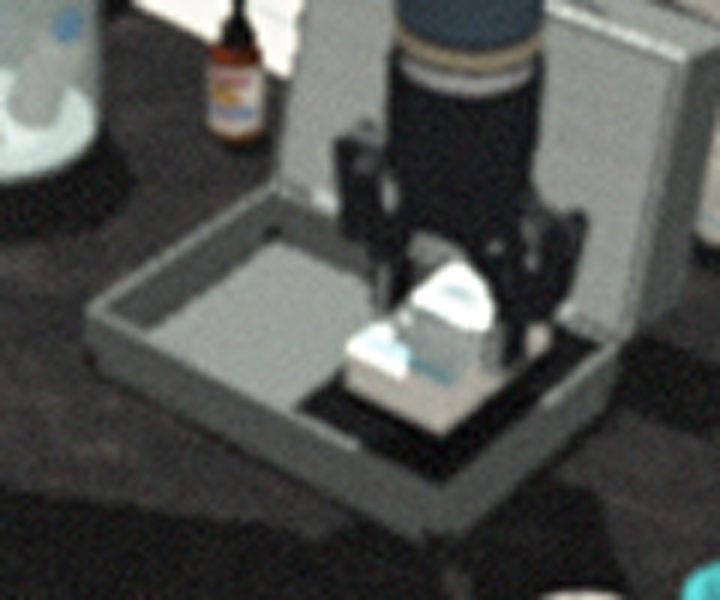

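The wrist crop shows the carton's lower back edge at columns 143–617, against the pocket at 122–643. The centres agree within 0.5 mm and the edges are parallel, so I lower it in.

```bash
python3 -m jog '{"linear":[[0.4,0,0],[0.8,0,0],[1.0,0,0],[1.0,0,0]],"twist":[0,0,0,0],"claw":[-1,-1,-1,-1]}'
python3 -m jog '{"linear":[[0.3,0,0],[0.5,0,0],[0.5,0,0],[0.5,0,0]],"twist":[0,0,0,0],"claw":[-1,-1,-1,-1]}'
python3 - <<'E'
from h import *
rel(case(0,-.062,.035),CY+np.pi/2)
d=snap("wrist","zh_w.png")
im=np.clip(d["pixels"][60:200,170:350].astype(float)*3,0,255).astype(np.uint8)
cv2.imwrite("pics/zh.png",cv2.resize(im,None,fx=4.2,fy=4.2,interpolation=cv2.INTER_CUBIC)[:,:,::-1])
d=snap("scene");crop(d,"zh_s.png",230,190,350,290,6)
E
```

```text
t: 36.38
tcp_pos: [0.5411, -0.2512, 0.0377]
tool_rot: [-0.705, -0.051, 0.706, -0.051]
force: [-0.2, -0.5, -1.6]
finger_gap: 0.692
t: 36.72
tcp_pos: [0.5414, -0.2514, 0.0331]
tool_rot: [-0.705, -0.051, 0.705, -0.051]
force: [0.3, 0.3, -1.9]
finger_gap: 0.689
lin cm [-0.19 -0.19 -0.09] twist -0.001 | jaw now -1.427 toolx [-0.  0. -1.] tooly [ 0.143 -0.99  -0.   ] toolz [-0.99  -0.143  0.   ] q6 0.81 t 36.72 F [ 0.3  0.3 -1.9] gap 0.689 tcp [ 0.5414 -0.2514  0.0331]
```

View pics/zh.png

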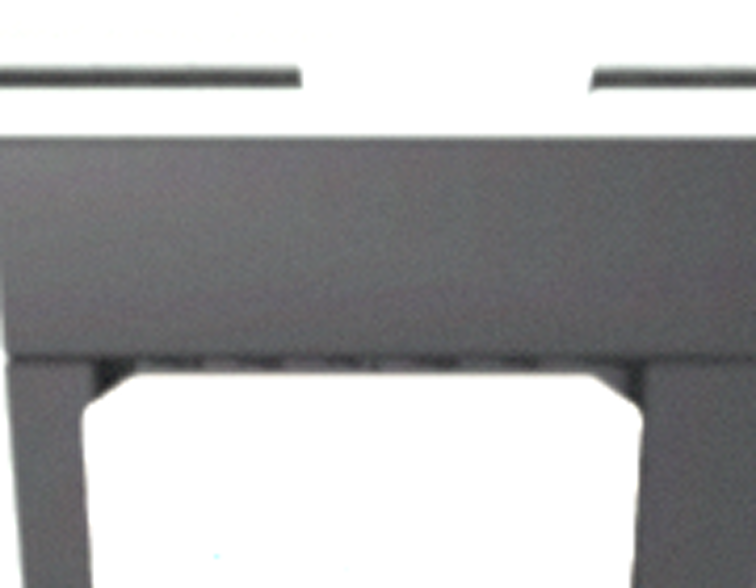

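View pics/zh_s.png

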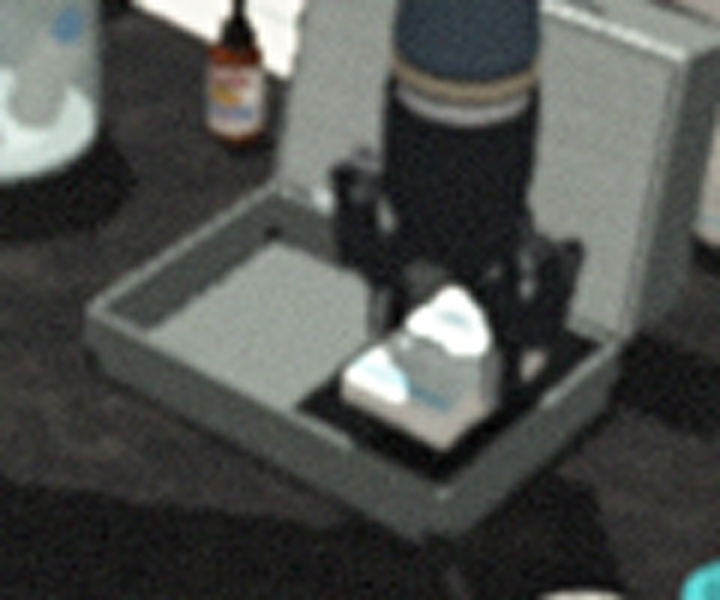

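```bash
python3 -m jog '{"linear":[[0.1,0,0],[0.1,0,0],[0.1,0,0],[0.1,0,0],[0.1,0,0]],"twist":[0,0,0,0,0],"claw":[-1,-1,0.6,0.6,0.6]}'
python3 -m jog '{"linear":[[-1,0,0],[-3,0,0],[-7,0,0],[-11,0,0],[-15,0,0],[-19,0,0],[-23,0,0],[-27,0,0],[-30,0,0],[-30,0,0]],"twist":[0,0,0,0,0,0,0,0,0,0],"claw":[0.8,0.8,0.8,0.8,0.8,0.8,0.8,0.8,0.8,0.8]}'
python3 - <<'E'
from h import *
d=snap("wrist");crop(d,"zi_w.png",180,60,360,260,4)
d=snap("scene");crop(d,"zi_s.png",230,190,350,290,6)
E
```

```text
t: 37.23
tcp_pos: [0.5416, -0.2516, 0.0325]
tool_rot: [0.705, 0.051, -0.705, 0.051]
force: [-0.5, 0.2, 0.1]
finger_gap: 0.801
t: 38.07
tcp_pos: [0.5444, -0.2534, 0.3415]
tool_rot: [0.71, 0.047, -0.701, 0.055]
force: [1.3, -1.3, 1.1]
finger_gap: 0.899
```

View pics/zi_w.png

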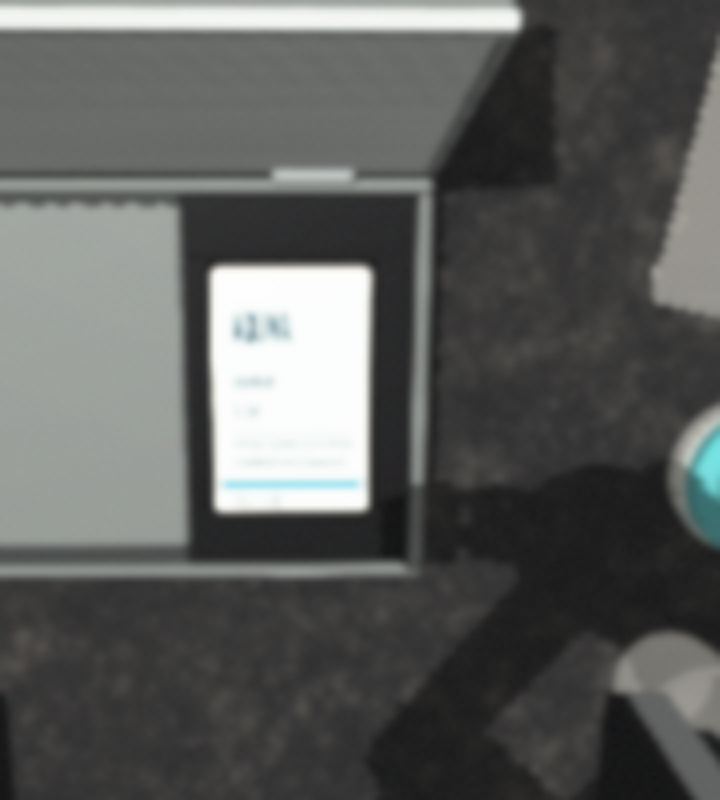

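View pics/zi_s.png

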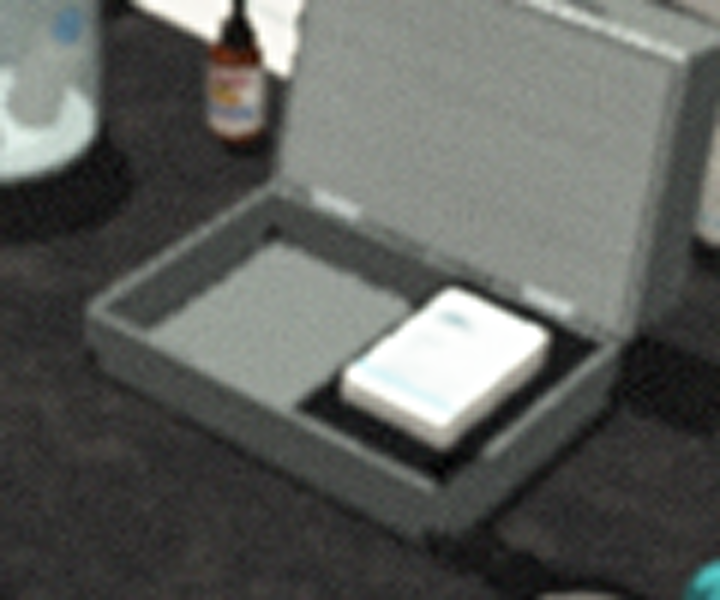

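The carton appears seated square. I retreat to the left for a clear top view.

```bash
python3 -m jog '{"linear":[[-4,0,0],[-6,-3,1],[-6,-7,2],[-6,-11,3],[-6,-15,4],[-6,-19,5],[-6,-23,6],[-6,-27,7],[-6,-31,8],[-6,-35,9],[-6,-39,9],[-6,-43,9],[-6,-47,9],[-6,-50,9],[-6,-50,9],[-6,-50,9]],"twist":[0,0,0,0,0,0,0,0,0,0,0,0,0,0,0,0],"claw":[0.8,0.8,0.8,0.8,0.8,0.8,0.8,0.8,0.8,0.8,0.8,0.8,0.8,0.8,0.8,0.8]}'
python3 - <<'E'
from h import *
d=snap("top","zj_top.png");crop(d,"zj_t.png",255,130,365,230,7);e=snap("scene","zj_s.png");crop(e,"zj_j.png",190,120,270,230,6)
g=d["pixels"].astype(int);m=np.zeros(g.shape[:2],np.uint8);m[165:225,295:345]=(g[165:225,295:345].min(2)>190)*255
c=max(cv2.findContours(m,0,1)[0],key=cv2.contourArea);r=cv2.minAreaRect(c);b=cv2.boxPoints(r)
P=np.array([onz(d,q,.048) for q in b]);ctr=P.mean(0);print(r,ctr.round(4),[np.linalg.norm(P[i]-P[i-1]).round(4) for i in range(4)])
k=ctr-CASE;co,si=np.cos(CY),np.sin(CY);print("case xy",co*k[0]+si*k[1],-si*k[0]+co*k[1])
for i in range(4):
  v=P[i]-P[i-1]
  print("edge ang-case",(np.arctan2(v[1],v[0])-CY+np.pi/4)%(np.pi/2)-np.pi/4)
rel([.46,.25,.4])
E
```

```text
t: 39.5
tcp_pos: [0.3792, 0.2312, 0.3906]
tool_rot: [-0.704, -0.052, 0.707, -0.053]
force: [0.7, -0.1, -0.5]
finger_gap: 0.899
((323.729736328125, 192.3783721923828), (29.26302146911621, 18.741483688354492), 80.53767395019531) [ 0.5424 -0.2486  0.048 ] [np.float64(0.0951), np.float64(0.0609), np.float64(0.0951), np.float64(0.0604)]
case xy 0.0005120440139878574 -0.06136069079907353
edge ang-case -0.018992713455292187
edge ang-case -0.0031757089223014567
edge ang-case -0.02444632068326058
edge ang-case -0.0023409873579218754
lin cm [-0.91 -0.87 -8.19] twist None | jaw now -1.427 toolx [-0.003 -0.002 -1.   ] tooly [ 0.143 -0.99   0.001] toolz [-0.99  -0.143  0.003] q6 1.72 t 39.6 F [ 0.7 -0.  -0.3] gap 0.901 tcp [0.3801 0.2297 0.3912]
```

View pics/zj_t.png

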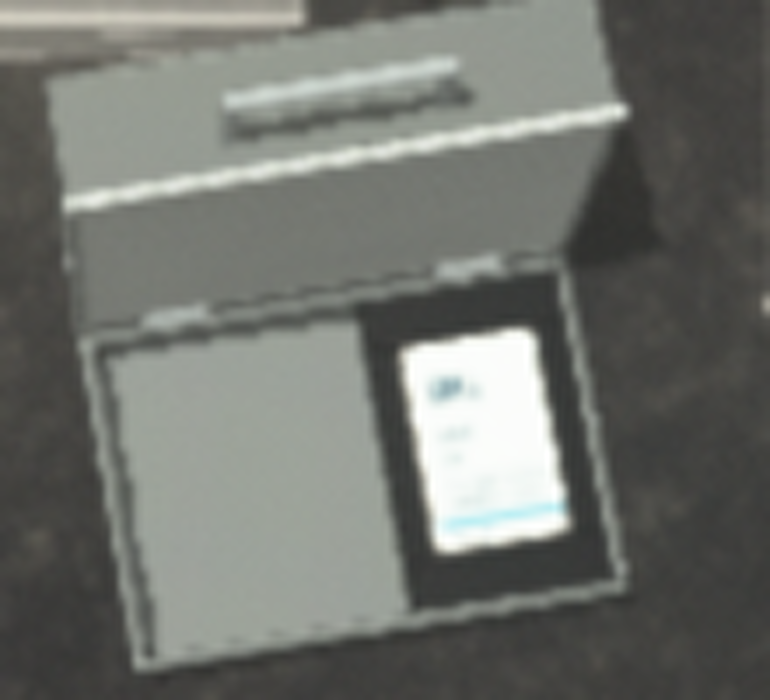

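View pics/zj_s.png

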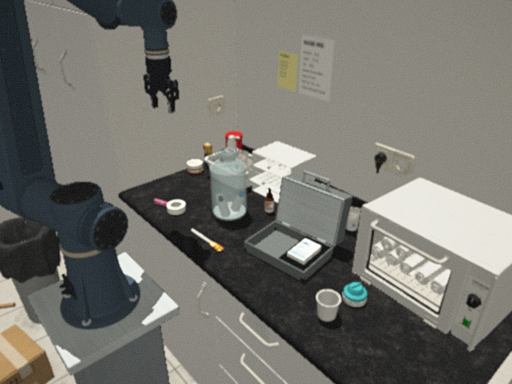

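View pics/zj_j.png

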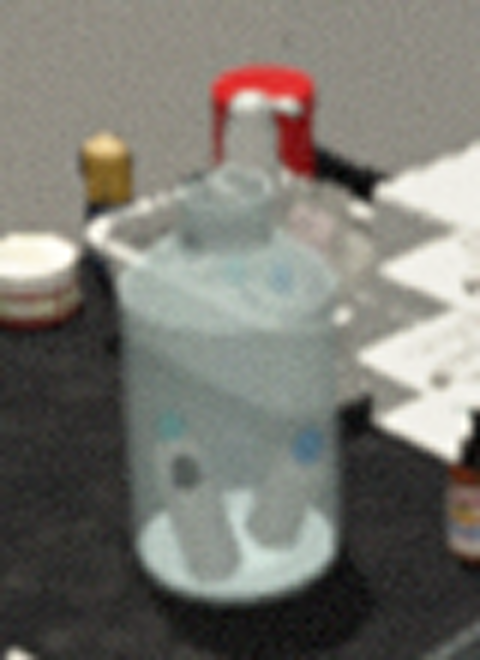

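```bash
python3 - <<'E'
from h import *
d=snap("top")
for th in(1.6,1.68,1.75):
  r=np.hypot(.195,.022);a=np.arctan2(.022,.195)+th
  for y in(.045,-.045):print(th,((proj(d,case(.08-r*np.cos(a),y,.036+r*np.sin(a)))-[255,130]+.5)*7-.5).round(1))
E
```

```text
1.6 [241.7 173.6]
1.6 [464.8 135.5]
1.68 [234.5 137.6]
1.68 [456.6  99.7]
1.75 [228.2 107.5]
1.75 [449.2  69.7]
```

The bar ends measured at (230,102) and (455,65) match the prediction for 1.75 rad, (228,107) and (449,70), so the lid is on its stop. I hand in the job.

```bash
python3 - <<'E'
from h import *
s=manip.sense();print(s["force"],abs(s["qd"]).max());print(manip.sign_off())
d=snap("top","end_top.png")
E
```

```text
[-0.11274785 -0.65099064 -0.49295321] 0.01562717978186796
the job is handed in; nothing more can be done
None
the job is handed in; nothing more can be done
```

I handed the job in at about 40 s. The lid is open on its stop, all the empties are in the jar and the carton is in the pocket. No verdict was reported.

**What I did:**
- **Lid:** I gripped the bar and swung the lid up its arc to the stop.
- **Bottles:** I found three bottles (blue, teal and black caps; no white-capped one). I dropped each through the jar neck.
- **Carton:** I seated it in the pocket.

**Last checks:**
- **Lid:** the bar's picture position matches about 1.75 rad; at 1.68 rad it would lie about 35 px away in the 7× enlarged picture.
- **Bottles:** all three lie leaning at the bottom of the jar, well below the shoulder.
- **Carton:** it measures about 1 mm from the pocket centre and square within about 0.02 rad. Its outline comes out at 95 x 61 mm at the seated height.
- **Other things:** by eye in the last scene picture, the other things on the worktop are where they were. I did not re-measure them. The robot was clear of everything.

**What went wrong or disagreed:**
- **Contact force:** on my first approach to the bar, a gripper knuckle pressed on the lid's front edge. The wrist force read about 61 N, below its 120 N limit. If that counts as the gripper's body, it is over the 40 N limit. I backed off and approached again with narrower jaws; the wrist force stayed under about 15 N from then on.
- **Cameras:** the wrist and top cameras differed by 2 to 4 mm on the case. I did the final alignment of the carton from the wrist picture.

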